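Clamp the hand stamps and drive their handle screws home

TASK

Stand all the wooden hand stamps that are on the bench (three or four) upright side by side between the jaws of the vise, and wind the handwheel clockwise until the jaw touches and holds them all. Only then, one by one, press each brass handle firmly down while turning it clockwise so that its self-tapping screw bites into the wood, and go on until the collar is right down on the block. Leave the stamps clamped in the vise, and leave the other tools where they are.

Things in the scene. Friction and masses are not known exactly. Their poses are not given: they have to be found in the camera images.
- vise: low grey bench vise, flat 270 x 300 mm bed, top 15 mm above the table. Origin at table height under where the centre of a 60 mm block lies when it touches the fixed jaw; x points from moving to fixed jaw, y along the jaws. Jaws: steel bars, y -140 to 140 mm, tops 29 mm above the table; fixed inner face at x = 30 mm. Four blocks fit at y = -102, -34, 34, 102 mm
- jaw (a joint): slide of the moving jaw in m: at 0 its inner face is at x = -46 mm of the vise (76 mm between the jaws), it grows as the jaw closes towards +x; at 0.016 the jaws are 60 mm apart; travel ends at 0.0178. The wheel drives it, 4 mm per radian, and it stays where it is left
- wheel (a joint): angle of the handwheel in rad, grows as it is turned clockwise seen from above, which closes the jaw; 0 to 4.45, friction 0.15 N m; starts anywhere from 0 to 0.8
- wheel_grip (a point): middle of the vise's handwheel: a plain round steel disc with a brass centre, lying flat on an upright axis, 60 mm across and 22 mm thick; 55 mm above the table, 135 mm from the vise's origin on its -x side. The housing below it is 33 mm high
- stamp1: hand stamp 1: square block of plain brown wood, 60 x 60 x 30 mm, about 0.3 kg, dark rubber sole, brass handle standing on its middle; 94 mm tall in all. Origin: centre of its underside, z up, x and y along its sides (a quarter turn looks the same). The handle cannot come off: the stamp may be carried by it. The stamps are alike; one may be absent
- grip1 (a point): middle of the round brass barrel (26 mm across, 44 mm tall) of stamp 1's handle, 74 mm above the block's underside; below the barrel a collar 34 mm across, 6 mm thick, then 14 mm of bare screw. Sinks with the screw, and by up to 5 mm on a spring when pressed: 10 N at 2 mm, 13 N at 3 mm, 16 N at 4 mm, 19 N at 5 mm
- drive1 (a joint): how far stamp 1's screw is in, in m: 0 at the start, 0.012 with the collar right down. Pressed with 14 to 25 N and turned clockwise from above (0.15 N m) it bites within 0.7 rad, then sinks 3 mm per rad for 4 rad, and stays. Pressed with under about 11 N the handle only spins, either way, so fresh grips are fine. Pushing without turning does nothing
- stamp2: hand stamp 2, just like stamp 1 (may be absent)
- grip2 (a point): middle of the brass barrel of stamp 2's handle, as for stamp 1
- drive2 (a joint): how far stamp 2's screw is in, in m, as for stamp 1
- stamp3: hand stamp 3, just like stamp 1 (may be absent)
- grip3 (a point): middle of the brass barrel of stamp 3's handle, as for stamp 1
- drive3 (a joint): how far stamp 3's screw is in, in m, as for stamp 1
- stamp4: hand stamp 4, just like stamp 1 (may be absent)
- grip4 (a point): middle of the brass barrel of stamp 4's handle, as for stamp 1
- drive4 (a joint): how far stamp 4's screw is in, in m, as for stamp 1
- graver1: a graver, a bystander: thin steel blade with a small turned wooden handle, 135 mm long, lying on the table; origin at table height under its wooden handle
- graver2: a graver, a bystander: thin steel blade with a small turned wooden handle, 135 mm long, lying on the table; origin at table height under its wooden handle
- seal: a brass seal, a bystander: slim brass handle 100 mm tall standing on a round foot 56 mm across; origin: centre of its underside
Mind the look-alikes: they are no part of the job. Leave any purple look-alike of the stamp2 alone.

How it is judged:
On the way:
1. every stamp present stands upright on the vise's bed between the jaws and the jaw is wound up against them, the screws not yet driven (x of stamp1 in the frame of vise between -0.006 and 0.006 m and y of stamp1 in the frame of vise between -0.125 and 0.125 m and z of stamp1 in the frame of vise between 0.01 and 0.02 m and angle between each of stamp1, stamp2, stamp3, stamp4's own z axis and vertical below 0.08 rad and x of stamp2 in the frame of vise between -0.006 and 0.006 m and y of stamp2 in the frame of vise between -0.125 and 0.125 m and z of stamp2 in the frame of vise between 0.01 and 0.02 m and x of stamp3 in the frame of vise between -0.006 and 0.006 m and y of stamp3 in the frame of vise between -0.125 and 0.125 m and z of stamp3 in the frame of vise between 0.01 and 0.02 m and x of stamp4 in the frame of vise between -0.006 and 0.006 m and y of stamp4 in the frame of vise between -0.125 and 0.125 m and z of stamp4 in the frame of vise between 0.01 and 0.02 m and value of joint jaw above 0.0145 m and value of joint each of drive1, drive2, drive3, drive4 below 0.004 m), for 0.3 s.
At the end, for the whole second after the job is handed in: every stamp present stands upright on the bed between the jaws (centre within 6 mm of the vise's x = 0 and 125 mm of its y = 0), at rest, the jaw slide beyond 14.5 mm, and its screw at least 10 of 12 mm down (x of stamp1 in the frame of vise between -0.006 and 0.006 m and y of stamp1 in the frame of vise between -0.125 and 0.125 m and z of stamp1 in the frame of vise between 0.01 and 0.02 m and angle between each of stamp1, stamp2, stamp3, stamp4's own z axis and vertical below 0.08 rad and x of stamp2 in the frame of vise between -0.006 and 0.006 m and y of stamp2 in the frame of vise between -0.125 and 0.125 m and z of stamp2 in the frame of vise between 0.01 and 0.02 m and x of stamp3 in the frame of vise between -0.006 and 0.006 m and y of stamp3 in the frame of vise between -0.125 and 0.125 m and z of stamp3 in the frame of vise between 0.01 and 0.02 m and x of stamp4 in the frame of vise between -0.006 and 0.006 m and y of stamp4 in the frame of vise between -0.125 and 0.125 m and z of stamp4 in the frame of vise between 0.01 and 0.02 m and value of joint jaw above 0.0145 m and value of joint each of drive1, drive2, drive3, drive4 above 0.01 m and linear speed of each of stamp1, stamp2, stamp3, stamp4 below 0.02 m/s); the robot touches nothing.
It fails at once if a graver or the brass seal is shoved more than 6 cm (distance of any of graver1, graver2, seal from where it was at the start of the episode above 0.06 m).
Of stamp1, stamp2, stamp3, stamp4 only 3 to 4 are there at a start; the rules pass over those that are not, and their reading is None.
At some moment in a run one of stamp1, stamp2, stamp3, stamp4 may be knocked a few centimetres aside while the robot is not near it.
Once in a run the grip may slacken for a moment while it holds something.
It also fails if it takes over 210 s, if anything falls off the work surface, if the arm or the gripper's body presses on something with over 40 N, if the wrist force passes 120 N, or if a joint passes its speed limit or range.

ROBOT

A 6-joint arm with a two-finger parallel gripper is mounted at the origin on the work surface. World frame = base frame: x ahead of the robot, y to its left, z up, the work surface at z = 0. Lengths are in m, angles in rad, forces in N, time in s.
With the tool pointing down it reaches from about 0.3 to 0.875 m from the base axis. Payload 6.4 kg.
Tool frame: the origin (TCP) lies midway between the tips of the shut fingers; the grasp point (between the pads) lies 19 mm behind it; z points along the fingers, y is the line along which they close (so a half turn about z gives the same grasp; the last joint's range is limited). The gripper opens to 85 mm and grips with 20 to 120 N. Pads are 22 mm wide; open, the fingers measure 114 mm over their backs; the gripper's body (76 mm by 85 mm) begins 54 mm behind the grasp point. The pads swing forward as they close: fully open they stand 13 mm farther back than shut.
Start: joints at [-1.383, 0.181, 1.607, -0, 1.354, -0.206], TCP at [0.221, -0.531, 0.231] pointing down, gripper open.
Joint ranges: [-2.99, 2.99], [-0.89, 2.07], [0.3, 2.58], [-1.14, 4.28], [0, 2.63], [-3.12, 3.12]. Speed limits (rad/s): [2.57, 2.57, 3.01, 3.14, 3.14, 3.14].

INTERFACE

Orientations are given as a unit quaternion [w, x, y, z].
In Python, from bench import status, camera, ctrl gives the robot as it stands. The module is installed in compiled form; this text tells all that it offers.
- The arm moves only by the shell command python3 -m handwheel 'ROWS'. ROWS is JSON, a list that holds one entry, the list of rows, each a list of 7 numbers: the opening, from -1 (shut) to 1 (fully open), then the shift along the tool's x, y, z in cm, then the turn, a rotation vector about the tool's x, y, z in degrees. A call has 1 to 10 rows; each row is the pose to reach, as a shift and turn from the pose commanded when the call began, along the tool's axes at that moment; what a row does not reach only later rows make up. A row lasts 1/8 s, in which the tool goes at most 62.5 mm and 10.7 degrees, less where a joint would pass 70% of its speed; a pose out of reach is approached as far as the arm can. A call with a gripper value outside its range is refused whole. The fingers move at their own pace and stop on an object; the grip force is fixed at half the most. Time passes only in rows, so rows that repeat a pose let the fingers close. It gives the time, the measured TCP pose, the force, the opening and the grip force at its end, in the units of the state.
- status.get_obs(): the state, without advancing time (a new reading comes with each control period).
- camera(name): name is "scene" or "top" or "wrist"; returns a dict with "frame" (420x560x3 uint8, blue, green, red), "depth" (420x560 float32, m along the optical axis (not along the pixel's ray), 0 where there is no reading), "fx", "fy", "cx", "cy" (pixels), "extrinsics" (4x4, takes a point from camera to world coordinates); the wrist camera has in their place "hand_eye" (4x4, takes a point from camera to tool coordinates, whose origin is the TCP and whose axes are the flange's). Camera axes: x right, y down, z forward; pixel columns grow to the right and rows downward; lengths in m; the calibration is good to about 2 mm. A picture is of the moment at which its call begins: read the wrist's pose just before it.
- ctrl.hand_in(): hands the job in; it is judged then, once.
The state is a dict: "time_s": time; "q": joint angles; "dq": joint speeds; "joint_efforts": joint torques, N m; "eef_pos": TCP position; "eef_rot": TCP orientation; "wrist_force": force on the tool from outside, world axes, zero at the start; "torque": the same for the moment, N m; "opening": opening from 0.0 (shut) to 1.0 (fully open); "grasp_force": force on a finger pad.
Only numpy, scipy, OpenCV 4.12 (cv2) and the standard library are available. Lean on these libraries where they do the work, as an engineer would, in place of code of your own. Each camera call takes 0.05 s, during which the arm holds its last target. There are 200 camera calls.

## Working session

There is one attempt and no reset: what is moved stays moved. The work goes in short steps, Python scripts to look and compute and a shell command to move; the robot and the scene stay as the last step left them, time stands still between calls to the robot, and variables do not carry over. Pictures are saved under pics/ and viewed, at most 14 in all, crops included, and the job is handed in when it is done.

```bash
mkdir -p pics
python3 - <<'E'
from bench import status,camera
import cv2,numpy as np
print(status.get_obs())
for n in("top","scene"):
    c=camera(n); cv2.imwrite(f"pics/{n}0.png",c["frame"]); np.savez(f"{n}0.npz",**c)
    print(n,c["fx"],c["cx"],c["cy"],np.round(c["extrinsics"],3).tolist())
E
```

```text
{'time_s': 0.0, 'q': array([-1.38329559e+00,  1.81507020e-01,  1.60801582e+00,  4.86711986e-06,
        1.35379263e+00, -2.06308607e-01]), 'dq': array([-0.00108381,  0.00033023,  0.00035103, -0.00059239, -0.00185345,
       -0.00014209]), 'joint_efforts': array([-1.28229040e-03, -4.44882345e+01, -3.51341307e+01, -3.54749536e-04,
        9.20574559e-03,  7.71412800e-06]), 'eef_pos': array([ 0.2205407 , -0.53042746,  0.2303995 ]), 'eef_rot': array([-8.61350820e-04,  9.80676568e-01,  1.95634167e-01,  1.04764657e-05]), 'wrist_force': array([-0.29623943, -0.30759085, -0.08142419]), 'torque': array([0.03101122, 0.01495689, 0.05414922]), 'grasp_force': 0.0, 'opening': 1.004828706644015}
top 438.84646051311995 285.70573117929325 208.93472717693245 [[0.011, -0.994, 0.108, 0.361], [-1.0, -0.01, 0.01, -0.116], [-0.009, -0.108, -0.994, 0.948], [0.0, 0.0, 0.0, 1.0]]
scene 389.27829749855954 279.43223632036705 204.6597573140869 [[-0.862, 0.325, -0.389, 0.859], [0.507, 0.571, -0.646, 0.526], [0.012, -0.754, -0.657, 0.747], [0.0, 0.0, 0.0, 1.0]]
```

View pics/top0.png

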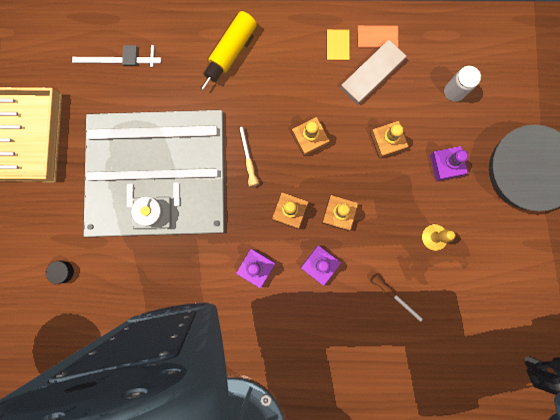

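View pics/scene0.png

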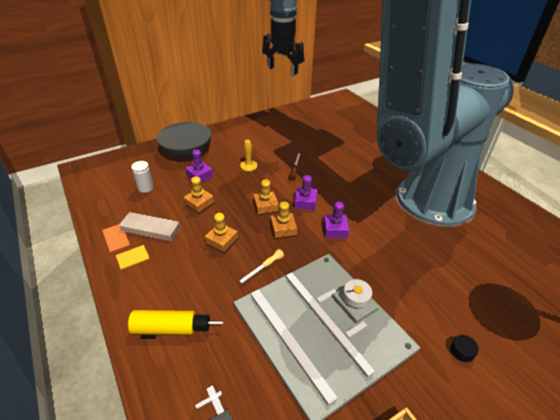

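Top view: four brown stamps (handles at about (311,131), (395,132), (290,209), (342,212)), and three purple look-alikes. The vise is on the left with its wheel at (147,210). The seal is at (437,237). One graver is at (250,160), the other at (395,297).

```bash
cat > h.py <<'E'
import numpy as np,cv2
from bench import status,camera
from scipy.spatial.transform import Rotation as R
def tool():
    o=status.get_obs(); w,x,y,z=o["eef_rot"]; T=np.eye(4); T[:3,:3]=R.from_quat([x,y,z,w]).as_matrix(); T[:3,3]=o["eef_pos"]; return T
def cloud(c,E):
    d=c["depth"]; v,u=np.indices(d.shape)
    P=np.stack([(u-c["cx"])/c["fx"]*d,(v-c["cy"])/c["fy"]*d,d],-1)@E[:3,:3].T+E[:3,3]
    P[d==0]=np.nan; return P
def stamps(P,f,ztop=.11,zb=.0):
    """brown blocks: centre of the handle barrel, side direction (deg, mod 90), heights"""
    hsv=cv2.cvtColor(f,cv2.COLOR_BGR2HSV); H,S,V=cv2.split(hsv); out=[]
    with np.errstate(invalid="ignore"):
        hi=((H>5)&(H<35)&(S>90)&(P[...,2]>zb+.082)&(P[...,2]<ztop)).astype(np.uint8)
        n,l,st,_=cv2.connectedComponentsWithStats(hi)
        for i in range(1,n):
            if st[i,4]<15: continue
            q=P[l==i]; c=(np.nanmin(q,0)+np.nanmax(q,0))/2
            r=np.hypot(P[...,0]-c[0],P[...,1]-c[1])
            b=(r<.05)&(np.abs(P[...,2]-zb-.03)<.005)&(H>5)&(H<35)
            if b.sum()<40: out.append((c,None,None)); continue
            rect=cv2.minAreaRect(P[b][:,:2].astype(np.float32)*1000)
            out.append((c,np.array(rect[0])/1000,rect[2]))
    return out
E
python3 - <<'E'
from h import *
c=dict(np.load("top0.npz")); P=cloud(c,c["extrinsics"]); f=c["frame"]
for s in stamps(P,f): print("stamp",[np.round(a,3) if a is not None else a for a in s])
for (u,v) in [(147,210),(150,131),(150,174),(100,150),(250,300)]: print(u,v,P[v,u].round(3))
H,S,V=cv2.split(cv2.cvtColor(f,cv2.COLOR_BGR2HSV)); Z=P[...,2]
uu=np.indices(Z.shape)[1]; vv=np.indices(Z.shape)[0]
for nm,m in [("fixed",(Z>.024)&(Z<.035)&(S<60)&(vv<150)&(vv>115)&(uu<225)&(uu>80)),("mov",(Z>.024)&(Z<.035)&(S<60)&(vv<183)&(vv>160)&(uu<225)&(uu>80)),("bed",(Z>.008)&(Z<.035)&(S<80)&(vv<245)&(vv>105)&(uu<228)&(uu>80)),("wheel",(Z>.055)&(Z<.08)&(vv<240)&(vv>190)&(uu<180)&(uu>120))]:
    q=P[m]; r=cv2.minAreaRect(q[:,:2].astype(np.float32)*1000); print(nm,len(q),np.round(r[0],1),np.round(r[1],1),r[2],np.nanmedian(q[:,2]))
E
```

```text
stamp [array([ 0.622, -0.156,  0.09 ]), array([ 0.623, -0.157]), np.float64(27.498)]
stamp [array([ 0.618, -0.327,  0.09 ]), array([ 0.618, -0.327]), np.float64(19.328)]
stamp [array([ 0.46 , -0.115,  0.089]), array([ 0.461, -0.115]), np.float64(70.748)]
stamp [array([ 0.456, -0.22 ,  0.09 ]), array([ 0.456, -0.22 ]), np.float64(73.991)]
stamp [array([ 0.407, -0.424,  0.092]), None, None]
147 210 [0.452 0.174 0.066]
150 131 [0.627 0.188 0.029]
150 174 [0.533 0.183 0.03 ]
100 150 [0.588 0.3   0.015]
250 300 [ 0.269 -0.032 -0.001]
fixed 1218 [626.1 185.2] [ 21.5 279.8] 2.175475835800171 0.02856162301933668
mov 1004 [534.4 181.5] [ 17.3 280. ] 2.3053247928619385 0.028658890283872918
bed 16100 [541.8 182.1] [270.3 301. ] 2.270986557006836 0.015179591511449875
wheel 703 [451.4 177.7] [58.2 58.8] 61.04711151123047 0.06565197819466517
```

```bash
cat >> h.py <<'E'
V0=np.array([.5863,.1830]); VA=np.deg2rad(2.27)
def vis(x,y): c,s=np.cos(VA),np.sin(VA); return V0+np.array([c*x-s*y,s*x+c*y])
def tovis(p): c,s=np.cos(VA),np.sin(VA); d=np.array(p)[:2]-V0; return np.array([c*d[0]+s*d[1],-s*d[0]+c*d[1]])
def go(x,y,z,a=None,T=None):
    "shift (cm) along tool axes and turn about tool z (deg); a = world angle of tool x, deg"
    T=tool() if T is None else T
    d=T[:3,:3].T@(np.array([x,y,z])-T[:3,3])*100
    a0=np.rad2deg(np.arctan2(T[1,0],T[0,0])); t=0 if a is None else -((a-a0+180)%360-180)
    print("at",T[:3,3].round(4),"a",round(a0,1),"q6",status.get_obs()["q"][5].round(2),"shift",d.round(2),"turn",round(t,1))
def look(name="wrist",save=None,zb=0.):
    T=tool(); c=camera(name); E=T@c["hand_eye"] if name=="wrist" else c["extrinsics"]; P=cloud(c,E)
    if save: cv2.imwrite(f"pics/{save}.png",c["frame"])
    for s in stamps(P,c["frame"],zb=zb,ztop=zb+.11): print(name,"stamp",[np.round(a,4) if a is not None else a for a in s], "vise mm",(tovis(s[0])*1000).round(1))
    return P,c
E
python3 -c "
from h import *
go(.622,-.156,.20,117.5)"
```

```text
at [ 0.2205 -0.5305  0.2305] a 22.6 q6 -0.21 shift [ 51.44 -19.18   3.09] turn -94.9
```

```bash
python3 -m handwheel '[[[1,5.1,-1.9,0.3,0,0,-9.5],[1,10.3,-3.8,0.6,0,0,-19],[1,15.4,-5.8,0.9,0,0,-28.5],[1,20.6,-7.7,1.2,0,0,-38],[1,25.7,-9.6,1.5,0,0,-47.5],[1,30.9,-11.5,1.9,0,0,-57],[1,36,-13.4,2.2,0,0,-66.5],[1,41.2,-15.3,2.5,0,0,-76],[1,46.3,-17.3,2.8,0,0,-85.5],[1,51.4,-19.2,3.1,0,0,-95]]]'
python3 -m handwheel '[[[1,0,0,0,0,0,0],[1,0,0,0,0,0,0]]]'
python3 -c "
from h import *
look(save='w1');look('top')
go(.622,-.156,.057,117.5)"
```

```text
time_s: 1.35
eef_pos: [0.6225, -0.1549, 0.1997]
eef_rot: [-0.0, 0.516, 0.857, -0.0]
wrist_force: [0.9, -0.8, 0.4]
opening: 1.002
grasp_force: 0.0
time_s: 1.6
eef_pos: [0.6211, -0.1563, 0.1996]
eef_rot: [-0.001, 0.518, 0.855, -0.0]
wrist_force: [0.1, -0.3, -0.2]
opening: 0.999
grasp_force: 0.0
wrist stamp [array([ 0.4612, -0.1171,  0.0893]), array([ 0.4607, -0.1172]), np.float64(70.6765)] vise mm [-136.9 -294.9]
wrist stamp [array([ 0.457 , -0.2224,  0.0891]), array([ 0.4563, -0.2225]), np.float64(74.0605)] vise mm [-145.3 -400. ]
wrist stamp [array([ 0.623 , -0.1588,  0.0891]), array([ 0.6227, -0.159 ]), np.float64(27.5525)] vise mm [  23.1 -343. ]
wrist stamp [array([ 0.6176, -0.3277,  0.089 ]), array([ 0.6178, -0.3295]), np.float64(19.0082)] vise mm [  11.1 -511.5]
top stamp [array([ 0.6174, -0.3269,  0.089 ]), array([ 0.618 , -0.3269]), np.float64(19.2511)] vise mm [  10.8 -510.7]
top stamp [array([ 0.459 , -0.1194,  0.0903]), array([ 0.4555, -0.1279]), np.float64(70.0895)] vise mm [-139.2 -297.2]
top stamp [array([ 0.4558, -0.2197,  0.09  ]), array([ 0.4563, -0.2205]), np.float64(73.9159)] vise mm [-146.4 -397.3]
top stamp [array([ 0.407 , -0.4238,  0.0922]), None, None] vise mm [-203.2 -599.2]
at [ 0.6209 -0.1574  0.2001] a 117.5 q6 -0.91 shift [ 0.06  0.17 14.31] turn -0.0
```

View pics/w1.png

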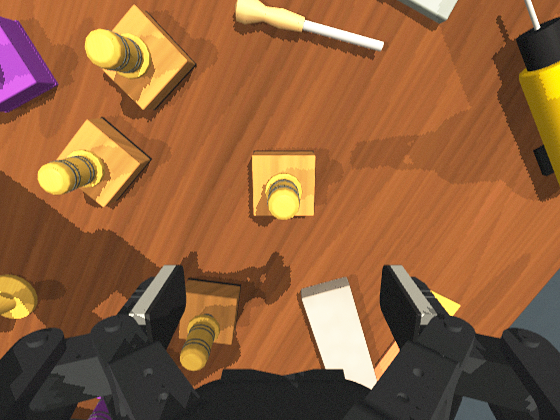

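The wrist view shows stamp 1's block square to the image at (283,185). The other stamps are at (200,320), (95,165) and (140,55). The estimates agree to 2 mm, so I can grasp.

```bash
python3 -m handwheel '[[[1,-0.1,0.2,4,0,0,0],[1,-0.1,0.2,8,0,0,0],[1,-0.1,0.2,11,0,0,0],[1,-0.1,0.2,13,0,0,0],[1,-0.1,0.2,14.3,0,0,0],[1,-0.1,0.2,14.3,0,0,0],[-1,-0.1,0.2,14.3,0,0,0],[-1,-0.1,0.2,14.3,0,0,0],[-1,-0.1,0.2,14.3,0,0,0],[-1,-0.1,0.2,14.3,0,0,0]]]'
python3 -m handwheel '[[[-1,0,0,0,0,0,0],[-1,0,0,-2,0,0,0],[-1,0,0,-5,0,0,0],[-1,0,0,-9,0,0,0],[-1,0,0,-14.3,0,0,0],[-1,0,0,-14.3,0,0,0]]]'
python3 -c "
from h import *
go(*vis(-.005,.102),.20,92.3)"
```

```text
time_s: 2.95
eef_pos: [0.624, -0.1568, 0.0581]
eef_rot: [0.0, 0.518, 0.855, -0.0]
wrist_force: [-3.4, -1.1, 4.6]
opening: 0.292
grasp_force: 58.5
time_s: 3.7
eef_pos: [0.627, -0.1574, 0.2065]
eef_rot: [0.005, 0.518, 0.855, 0.001]
wrist_force: [0.6, 0.2, -4.5]
opening: 0.293
grasp_force: 60.3
at [ 0.627  -0.1574  0.2065] a 117.6 q6 -0.91 shift [41.49 16.06  0.43] turn 25.3
```

```bash
python3 -m handwheel '[[[-1,3,1.2,0,0,0,2.5],[-1,7,2.7,0,0,0,5],[-1,12,4.6,0,0,0,7.5],[-1,17,6.6,0,0,0,10],[-1,22,8.5,0,0,0,13],[-1,27,10.5,0,0,0,16],[-1,32,12.4,0,0,0,19],[-1,36,14,0,0,0,22],[-1,39.5,15.3,0,0,0,24],[-1,41.5,16.1,0,0,0,25.3]]]'
python3 -m handwheel '[[[-1,0,0,0,0,0,0],[-1,0,0,0,0,0,0],[-1,0,0,0,0,0,0]]]'
python3 -c "
from h import *
go(*vis(-.005,.102),.073,92.3)
P,c=look('top',save='t1');look(save='w2')
T=tool()
b=(np.hypot(P[...,0]-T[0,3],P[...,1]-T[1,3])<.06)&(abs(P[...,2]-.173)<.006)
print(b.sum(),cv2.minAreaRect(P[b][:,:2].astype(np.float32)*1000))
"
```

```text
time_s: 4.95
eef_pos: [0.5725, 0.2879, 0.1979]
eef_rot: [-0.001, 0.693, 0.721, -0.001]
wrist_force: [-0.1, -0.4, -4.8]
opening: 0.288
grasp_force: 60.3
time_s: 5.32
eef_pos: [0.5745, 0.285, 0.1997]
eef_rot: [-0.0, 0.693, 0.721, -0.001]
wrist_force: [0.5, 0.3, -6.2]
opening: 0.288
grasp_force: 60.3
at [0.5745 0.285  0.1997] a 92.2 q6 0.24 shift [-0.03  0.29 12.67] turn -0.1
top stamp [array([ 0.6167, -0.3265,  0.0894]), array([ 0.6178, -0.3274]), np.float64(19.0158)] vise mm [  10.1 -510.3]
top stamp [array([ 0.4599, -0.1154,  0.0903]), array([ 0.4604, -0.1146]), np.float64(70.5069)] vise mm [-138.1 -293.1]
top stamp [array([ 0.4558, -0.22  ,  0.0893]), array([ 0.4564, -0.2204]), np.float64(73.6097)] vise mm [-146.4 -397.6]
top stamp [array([ 0.407 , -0.424 ,  0.0921]), None, None] vise mm [-203.2 -599.4]
665 ((574.0038452148438, 284.0064697265625), (60.60080337524414, 59.47187423706055), 1.7054542303085327)
```

View pics/w2.png

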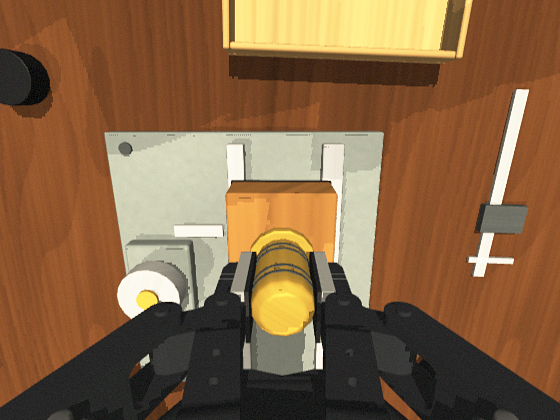

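The held block shows square at (282,215), above the gap between the two jaw bars. I'll lower it.

```bash
python3 -m handwheel '[[[-1,0,0.3,4,0,0,0],[-1,0,0.3,7.5,0,0,0],[-1,0,0.3,9.5,0,0,0],[-1,0,0.3,11,0,0,0],[-1,0,0.3,12,0,0,0],[-1,0,0.3,12.5,0,0,0],[-1,0,0.3,12.5,0,0,0],[-1,0,0.3,12.5,0,0,0]]]'
python3 -c "
from h import *
go(*vis(-.005,.102),.073,92.3)"
```

```text
time_s: 6.42
eef_pos: [0.5781, 0.2863, 0.0762]
eef_rot: [0.0, 0.693, 0.721, 0.001]
wrist_force: [-0.7, -0.5, -5.3]
opening: 0.289
grasp_force: 59.1
at [0.5781 0.2863 0.0762] a 92.3 q6 0.24 shift [-0.16 -0.09  0.32] turn -0.0
```

```bash
python3 -m handwheel '[[[-1,-0.1,0,0.1,0,0,0],[-1,-0.1,0,0.2,0,0,0],[-1,-0.1,0,0.2,0,0,0]]]'; python3 -m handwheel '[[[0.2,0,0,0,0,0,0],[0.6,0,0,0,0,0,0],[1,0,0,0,0,0,0],[1,0,0,-3,0,0,0],[1,0,0,-8,0,0,0],[1,0,0,-12.6,0,0,0],[1,0,0,-12.6,0,0,0],[1,0,0,-12.6,0,0,0]]]'
python3 -c "
from h import *
look('top')
look(zb=.015)
go(.4605,-.1155,.2,92.3-21.6)"
```

```text
time_s: 6.8
eef_pos: [0.5778, 0.2851, 0.0739]
eef_rot: [0.0, 0.693, 0.721, 0.0]
wrist_force: [-2.1, -1.1, -0.5]
opening: 0.292
grasp_force: 59.5
time_s: 7.8
eef_pos: [0.5773, 0.285, 0.199]
eef_rot: [-0.0, 0.693, 0.721, -0.0]
wrist_force: [-2.1, 0.4, -0.7]
opening: 0.999
grasp_force: 0.0
top stamp [array([ 0.6174, -0.3263,  0.089 ]), array([ 0.6182, -0.3273]), np.float64(19.2722)] vise mm [  10.9 -510.2]
top stamp [array([0.5765, 0.2838, 0.0961]), array([0.5769, 0.2839]), np.float64(0.2805)] vise mm [ -5.8 101.1]
top stamp [array([ 0.4599, -0.1154,  0.0899]), array([ 0.4603, -0.1146]), np.float64(70.5044)] vise mm [-138.1 -293.1]
top stamp [array([ 0.4557, -0.2199,  0.09  ]), array([ 0.4563, -0.2204]), np.float64(74.3788)] vise mm [-146.4 -397.4]
top stamp [array([ 0.407 , -0.4238,  0.0926]), None, None] vise mm [-203.2 -599.2]
wrist stamp [array([0.5775, 0.2836, 0.1047]), array([0.5773, 0.2834]), np.float64(1.7441)] vise mm [ -4.8 100.8]
at [0.5766 0.2848 0.1974] a 92.3 q6 0.24 shift [-39.54 -13.18  -0.19] turn 21.6
```

```bash
python3 -m handwheel '[[[1,-5,-1.7,0,0,0,3],[1,-10,-3.3,0,0,0,6],[1,-15,-5,0,0,0,9],[1,-20,-6.7,0,0,0,12],[1,-25,-8.3,0,0,0,14],[1,-30,-10,0,0,0,17],[1,-34,-11.3,0,0,0,19],[1,-37.5,-12.5,0,0,0,20.5],[1,-39.5,-13.2,0,0,0,21.6],[1,-39.5,-13.2,0,0,0,21.6]]]'
python3 -m handwheel '[[[1,0,0,0,0,0,0],[1,0,0,0,0,0,0]]]'
python3 -c "
from h import *
look()
go(.460,-.1155,.057,70.7)"
```

```text
time_s: 9.15
eef_pos: [0.4603, -0.1157, 0.198]
eef_rot: [-0.001, 0.817, 0.577, -0.001]
wrist_force: [0.0, -0.9, -1.3]
opening: 0.997
grasp_force: 0.0
time_s: 9.4
eef_pos: [0.4613, -0.1139, 0.1989]
eef_rot: [-0.0, 0.815, 0.579, -0.0]
wrist_force: [0.5, -0.7, -0.9]
opening: 1.004
grasp_force: 0.0
wrist stamp [array([ 0.4582, -0.1208,  0.089 ]), array([ 0.4585, -0.1209]), np.float64(70.592)] vise mm [-140.1 -298.5]
wrist stamp [array([ 0.4566, -0.2215,  0.0889]), array([ 0.4567, -0.2228]), np.float64(74.1278)] vise mm [-145.6 -399. ]
at [ 0.4614 -0.1139  0.199 ] a 70.7 q6 -0.16 shift [-0.2  -0.07 14.2 ] turn 0.0
```

```bash
python3 -m handwheel '[[[1,-0.4,0,4,0,0,0],[1,-0.4,0,8,0,0,0],[1,-0.4,0,11,0,0,0],[1,-0.4,0,13,0,0,0],[1,-0.4,0,14.2,0,0,0],[1,-0.4,0,14.2,0,0,0],[-1,-0.4,0,14.2,0,0,0],[-1,-0.4,0,14.2,0,0,0],[-1,-0.4,0,14.2,0,0,0],[-1,-0.4,0,14.2,0,0,0]]]'
python3 -m handwheel '[[[-1,0,0,0,0,0,0],[-1,0,0,-2,0,0,0],[-1,0,0,-5,0,0,0],[-1,0,0,-9,0,0,0],[-1,0,0,-14.2,0,0,0],[-1,0,0,-14.2,0,0,0],[-1,0,0,-14.2,0,0,0]]]'
python3 -c "
from h import *
go(*vis(-.005,.034),.20,92.3)"
```

```text
time_s: 10.7
eef_pos: [0.4599, -0.1186, 0.0577]
eef_rot: [0.0, 0.816, 0.578, -0.0]
wrist_force: [-2.3, 0.5, 4.9]
opening: 0.283
grasp_force: 58.5
time_s: 11.58
eef_pos: [0.459, -0.118, 0.1976]
eef_rot: [-0.001, 0.816, 0.578, -0.001]
wrist_force: [0.1, 0.7, -5.6]
opening: 0.287
grasp_force: 61.1
at [ 0.459  -0.118   0.1976] a 70.7 q6 -0.17 shift [35.6   0.33 -0.23] turn -21.6
```

```bash
python3 -m handwheel '[[[-1,2.5,0,0,0,0,-2],[-1,6.5,0,0,0,0,-4.5],[-1,11,0.1,0,0,0,-7],[-1,15.5,0.1,0,0,0,-9.5],[-1,20,0.2,0,0,0,-12],[-1,24.5,0.2,0,0,0,-15],[-1,29,0.3,0,0,0,-18],[-1,32,0.3,0,0,0,-20],[-1,34.5,0.3,0,0,0,-21],[-1,35.6,0.3,0,0,0,-21.6]]]'
python3 -m handwheel '[[[-1,0,0,0,0,0,0],[-1,0,0,0,0,0,0],[-1,0,0,0,0,0,0]]]'
cat >> h.py <<'E'
def held():
    T=tool(); c=camera("top"); P=cloud(c,c["extrinsics"]); z=T[2,3]-.0265
    H,S,V=cv2.split(cv2.cvtColor(c["frame"],cv2.COLOR_BGR2HSV))
    b=(np.hypot(P[...,0]-T[0,3],P[...,1]-T[1,3])<.06)&(abs(P[...,2]-z)<.008)&(H<35)&(S>90)
    r=cv2.minAreaRect(P[b][:,:2].astype(np.float32)*1000)
    print("held",b.sum(),np.round(r[0],1),np.round(r[1],1),round(r[2],1),"vise mm",(tovis(np.array(r[0])/1000)*1000).round(1))
    for s in stamps(P,c["frame"]): print("top",s[0].round(4),s[2],"vise mm",(tovis(s[0])*1000).round(1))
E
python3 -c "
from h import *
held()
go(*vis(-.005,.034),.0725,92.3)"
```

```text
time_s: 12.82
eef_pos: [0.5792, 0.2172, 0.1958]
eef_rot: [-0.002, 0.692, 0.721, -0.002]
wrist_force: [0.0, -0.5, -5.4]
opening: 0.288
grasp_force: 60.9
time_s: 13.2
eef_pos: [0.5806, 0.2154, 0.1992]
eef_rot: [0.0, 0.693, 0.721, -0.0]
wrist_force: [1.0, 0.1, -3.7]
opening: 0.289
grasp_force: 60.9
held 636 [579.3 212.7] [59.6 59.6] 1.5 vise mm [-5.8 30. ]
top [ 0.6177 -0.3264  0.0899] 19.280977249145508 vise mm [  11.2 -510.3]
top [0.5677 0.2821 0.094 ] 26.48594093322754 vise mm [-14.7  99.8]
top [ 0.4558 -0.2197  0.0901] 73.6430892944336 vise mm [-146.3 -397.2]
top [ 0.4071 -0.424   0.0918] None vise mm [-203.1 -599.4]
at [0.5807 0.2155 0.1994] a 92.2 q6 0.13 shift [ 0.13 -0.07 12.69] turn -0.1
```

```bash
python3 -m handwheel '[[[-1,0.2,0,4,0,0,0],[-1,0.2,0,7.5,0,0,0],[-1,0.2,0,9.5,0,0,0],[-1,0.2,0,11,0,0,0],[-1,0.2,0,12,0,0,0],[-1,0.2,0,12.5,0,0,0],[-1,0.2,0,12.6,0,0,0],[-1,0.2,0,12.7,0,0,0],[-1,0.2,0,12.7,0,0,0]]]'
python3 -m handwheel '[[[0.2,0,0,0,0,0,0],[0.6,0,0,0,0,0,0],[1,0,0,0,0,0,0],[1,0,0,-3,0,0,0],[1,0,0,-8,0,0,0],[1,0,0,-12.7,0,0,0],[1,0,0,-12.7,0,0,0],[1,0,0,-12.7,0,0,0]]]'
python3 -c "
from h import *
look('top')
look(zb=.015)
go(.4558,-.2200,.2,92.3-18.3)"
```

```text
time_s: 14.38
eef_pos: [0.581, 0.2185, 0.0735]
eef_rot: [0.0, 0.693, 0.721, 0.0]
wrist_force: [-3.5, -0.3, 2.6]
opening: 0.286
grasp_force: 61.4
time_s: 15.38
eef_pos: [0.5803, 0.2183, 0.1989]
eef_rot: [-0.0, 0.693, 0.721, -0.0]
wrist_force: [0.4, -0.4, -0.7]
opening: 1.001
grasp_force: 0.0
top stamp [array([ 0.6178, -0.3267,  0.0895]), array([ 0.6179, -0.327 ]), np.float64(19.2567)] vise mm [  11.3 -510.5]
top stamp [array([0.5817, 0.2757, 0.0953]), array([0.5817, 0.2758]), np.float64(2.8411)] vise mm [-0.9 92.8]
top stamp [array([0.5798, 0.2163, 0.096 ]), array([0.5799, 0.2209]), np.float64(89.1877)] vise mm [-5.2 33.6]
top stamp [array([ 0.4558, -0.22  ,  0.0895]), array([ 0.4564, -0.2205]), np.float64(74.0611)] vise mm [-146.3 -397.5]
top stamp [array([ 0.4071, -0.4238,  0.0921]), None, None] vise mm [-203.1 -599.2]
wrist stamp [array([0.5775, 0.2832, 0.1048]), array([0.5776, 0.2732]), np.float64(2.0312)] vise mm [ -4.8 100.5]
wrist stamp [array([0.5806, 0.2153, 0.1042]), array([0.5801, 0.2249]), np.float64(2.3753)] vise mm [-4.4 32.5]
at [0.5796 0.2182 0.1974] a 92.3 q6 0.13 shift [-43.29 -14.09  -0.2 ] turn 18.3
```

```bash
python3 -m handwheel '[[[1,-5.4,-1.8,0,0,0,2],[1,-10.8,-3.5,0,0,0,4],[1,-16.2,-5.3,0,0,0,7],[1,-21.6,-7,0,0,0,9],[1,-27,-8.8,0,0,0,12],[1,-32.4,-10.5,0,0,0,14],[1,-37,-12,0,0,0,16],[1,-41,-13.3,0,0,0,17.5],[1,-43.3,-14.1,0,0,0,18.3],[1,-43.3,-14.1,0,0,0,18.3]]]'
python3 -m handwheel '[[[1,0,0,0,0,0,0],[1,0,0,0,0,0,0],[1,0,0,0,0,0,0]]]'
python3 -c "
from h import *
look();look('top')
go(.4563,-.2210,.057,74)"
```

```text
time_s: 16.73
eef_pos: [0.4557, -0.2209, 0.1979]
eef_rot: [-0.001, 0.8, 0.6, -0.0]
wrist_force: [-0.8, -0.7, 0.3]
opening: 1.001
grasp_force: 0.0
time_s: 17.1
eef_pos: [0.4571, -0.219, 0.1992]
eef_rot: [-0.0, 0.798, 0.602, 0.0]
wrist_force: [-0.2, -0.0, 0.1]
opening: 0.999
grasp_force: 0.0
wrist stamp [array([ 0.4567, -0.2225,  0.0892]), array([ 0.4567, -0.2227]), np.float64(73.86)] vise mm [-145.5 -400.1]
wrist stamp [array([ 0.6178, -0.3292,  0.0891]), array([ 0.6182, -0.3297]), np.float64(18.8194)] vise mm [  11.2 -513.1]
top stamp [array([0.576 , 0.2844, 0.0958]), array([0.5768, 0.281 ]), np.float64(3.7881)] vise mm [ -6.2 101.7]
top stamp [array([0.5789, 0.2162, 0.0961]), array([0.5786, 0.2201]), np.float64(0.9019)] vise mm [-6.1 33.5]
top stamp [array([ 0.456 , -0.2126,  0.0888]), array([ 0.4578, -0.2156]), np.float64(74.1688)] vise mm [-145.8 -390.1]
top stamp [array([ 0.4071, -0.4244,  0.0926]), None, None] vise mm [-203.1 -599.8]
at [ 0.457  -0.2193  0.1993] a 74.0 q6 -0.4 shift [-0.18 -0.03 14.23] turn 0.0
```

```bash
python3 -m handwheel '[[[1,-0.2,0,4,0,0,0],[1,-0.2,0,8,0,0,0],[1,-0.2,0,11,0,0,0],[1,-0.2,0,13,0,0,0],[1,-0.2,0,14.2,0,0,0],[1,-0.2,0,14.2,0,0,0],[-1,-0.2,0,14.2,0,0,0],[-1,-0.2,0,14.2,0,0,0],[-1,-0.2,0,14.2,0,0,0],[-1,-0.2,0,14.2,0,0,0]]]'
python3 -m handwheel '[[[-1,0,0,0,0,0,0],[-1,0,0,-2,0,0,0],[-1,0,0,-5,0,0,0],[-1,0,0,-9,0,0,0],[-1,0,0,-14.2,0,0,0],[-1,0,0,-14.2,0,0,0],[-1,0,0,-14.2,0,0,0]]]'
python3 -c "
from h import *
go(*vis(-.005,-.034),.20,92.3)"
```

```text
time_s: 18.45
eef_pos: [0.4564, -0.222, 0.0578]
eef_rot: [0.0, 0.799, 0.602, -0.0]
wrist_force: [-1.2, 0.9, 3.3]
opening: 0.29
grasp_force: 58.6
time_s: 19.32
eef_pos: [0.4554, -0.2211, 0.1978]
eef_rot: [-0.001, 0.799, 0.602, -0.0]
wrist_force: [-0.4, 1.0, -5.0]
opening: 0.287
grasp_force: 60.3
at [ 0.4554 -0.2211  0.1978] a 74.0 q6 -0.41 shift [39.07  2.01 -0.19] turn -18.3
```

```bash
python3 -m handwheel '[[[-1,2.5,0.1,0,0,0,-2],[-1,7,0.3,0,0,0,-4],[-1,12,0.6,0,0,0,-6],[-1,17,0.8,0,0,0,-8],[-1,22,1.1,0,0,0,-10],[-1,27,1.4,0,0,0,-13],[-1,32,1.6,0,0,0,-15],[-1,35.5,1.8,0,0,0,-17],[-1,38,1.9,0,0,0,-18],[-1,39,2,0,0,0,-18.3]]]'
python3 -m handwheel '[[[-1,0,0,0,0,0,0],[-1,0,0,0,0,0,0],[-1,0,0,0,0,0,0]]]'
python3 -c "
from h import *
held()
go(*vis(-.005,-.035),.0725,92.3)"
```

```text
time_s: 20.58
eef_pos: [0.5817, 0.1487, 0.1961]
eef_rot: [-0.002, 0.692, 0.722, -0.002]
wrist_force: [-1.0, -0.8, -4.8]
opening: 0.285
grasp_force: 60.3
time_s: 20.95
eef_pos: [0.5831, 0.1465, 0.1992]
eef_rot: [-0.0, 0.694, 0.72, -0.0]
wrist_force: [0.3, 0.0, -3.0]
opening: 0.289
grasp_force: 60.3
held 562 [582.8 144.5] [59.8 55.5] 2.4 vise mm [ -5.1 -38.3]
top [ 0.6177 -0.3262  0.0898] 18.957414627075195 vise mm [  11.3 -510.1]
top [ 0.407  -0.424   0.0923] None vise mm [-203.2 -599.4]
at [0.5832 0.1466 0.1994] a 92.2 q6 0.01 shift [ 0.13 -0.05 12.69] turn -0.1
```

```bash
python3 -m handwheel '[[[-1,0.2,0,4,0,0,0],[-1,0.2,0,7.5,0,0,0],[-1,0.2,0,9.5,0,0,0],[-1,0.2,0,11,0,0,0],[-1,0.2,0,12,0,0,0],[-1,0.2,0,12.5,0,0,0],[-1,0.2,0,12.6,0,0,0],[-1,0.2,0,12.7,0,0,0],[-1,0.2,0,12.7,0,0,0]]]'
python3 -m handwheel '[[[0.2,0,0,0,0,0,0],[0.6,0,0,0,0,0,0],[1,0,0,0,0,0,0],[1,0,0,-3,0,0,0],[1,0,0,-8,0,0,0],[1,0,0,-12.7,0,0,0],[1,0,0,-12.7,0,0,0],[1,0,0,-12.7,0,0,0]]]'
python3 -c "
from h import *
look('top')
look(zb=.015)
go(.6178,-.3280,.2,92.3+17)"
```

```text
time_s: 22.12
eef_pos: [0.5837, 0.1495, 0.0732]
eef_rot: [0.0, 0.693, 0.721, 0.0]
wrist_force: [-1.5, -0.2, -0.2]
opening: 0.288
grasp_force: 60.5
time_s: 23.12
eef_pos: [0.5829, 0.1494, 0.1989]
eef_rot: [-0.0, 0.693, 0.721, -0.0]
wrist_force: [-0.2, 0.4, -1.0]
opening: 0.999
grasp_force: 0.0
top stamp [array([ 0.6176, -0.3267,  0.089 ]), array([ 0.6178, -0.3269]), np.float64(19.2235)] vise mm [  11.1 -510.6]
top stamp [array([0.5823, 0.15  , 0.0961]), array([0.5827, 0.154 ]), np.float64(87.0963)] vise mm [ -5.3 -32.8]
top stamp [array([0.581 , 0.2102, 0.1061]), array([0.5784, 0.1993]), np.float64(76.0408)] vise mm [-4.3 27.4]
top stamp [array([ 0.407 , -0.424 ,  0.0913]), None, None] vise mm [-203.2 -599.4]
wrist stamp [array([0.5774, 0.2772, 0.1041]), array([0.5782, 0.2636]), np.float64(2.4274)] vise mm [-5.2 94.5]
wrist stamp [array([0.5807, 0.2149, 0.1041]), array([0.5807, 0.215 ]), np.float64(2.5957)] vise mm [-4.3 32.1]
wrist stamp [array([0.5838, 0.1489, 0.1043]), array([0.5836, 0.1579]), np.float64(2.3659)] vise mm [ -3.9 -34. ]
at [0.5821 0.1494 0.1975] a 92.3 q6 0.01 shift [-47.84   1.68  -0.25] turn -17.0
```

```bash
python3 -m handwheel '[[[1,-5.5,0.2,0,0,0,-2],[1,-11,0.4,0,0,0,-4],[1,-16.5,0.6,0,0,0,-6],[1,-22,0.8,0,0,0,-8],[1,-27.5,1,0,0,0,-10],[1,-33,1.2,0,0,0,-12],[1,-38.5,1.4,0,0,0,-14],[1,-43.5,1.6,0,0,0,-16],[1,-47.8,1.7,0,0,0,-17],[1,-47.8,1.7,0,0,0,-17]]]'
python3 -m handwheel '[[[1,0,0,0,0,0,0],[1,0,0,0,0,0,0],[1,0,0,0,0,0,0]]]'
python3 -c "
from h import *
look();look('top')
go(.6178,-.3285,.057,109.3)"
```

```text
time_s: 24.48
eef_pos: [0.6176, -0.3306, 0.1967]
eef_rot: [-0.001, 0.58, 0.814, -0.0]
wrist_force: [-0.1, 0.3, -0.4]
opening: 0.999
grasp_force: 0.0
time_s: 24.85
eef_pos: [0.6192, -0.3263, 0.1993]
eef_rot: [-0.0, 0.578, 0.816, 0.0]
wrist_force: [0.4, 0.6, 0.2]
opening: 1.001
grasp_force: 0.0
wrist stamp [array([ 0.6181, -0.3293,  0.0892]), array([ 0.618 , -0.3297]), np.float64(19.2969)] vise mm [  11.5 -513.1]
wrist stamp [array([ 0.4132, -0.4258,  0.0894]), array([ 0.4113, -0.4238]), np.float64(44.1474)] vise mm [-197.1 -601.5]
top stamp [array([0.5822, 0.1497, 0.096 ]), array([0.5824, 0.1541]), np.float64(87.8488)] vise mm [ -5.4 -33.1]
top stamp [array([0.5763, 0.2845, 0.096 ]), array([0.577 , 0.2805]), np.float64(4.71)] vise mm [ -6.  101.8]
top stamp [array([0.5793, 0.2163, 0.0959]), array([0.579 , 0.2198]), np.float64(7.5751)] vise mm [-5.7 33.5]
top stamp [array([ 0.407 , -0.4237,  0.0918]), None, None] vise mm [-203.2 -599.1]
at [ 0.6193 -0.3266  0.1995] a 109.3 q6 -0.99 shift [-0.12 -0.2  14.25] turn 0.0
```

```bash
python3 -m handwheel '[[[1,-0.1,-0.1,4,0,0,0],[1,-0.1,-0.1,8,0,0,0],[1,-0.1,-0.1,11,0,0,0],[1,-0.1,-0.1,13,0,0,0],[1,-0.1,-0.1,14.2,0,0,0],[1,-0.1,-0.1,14.2,0,0,0],[-1,-0.1,-0.1,14.2,0,0,0],[-1,-0.1,-0.1,14.2,0,0,0],[-1,-0.1,-0.1,14.2,0,0,0],[-1,-0.1,-0.1,14.2,0,0,0]]]'
python3 -m handwheel '[[[-1,0,0,0,0,0,0],[-1,0,0,-2,0,0,0],[-1,0,0,-5,0,0,0],[-1,0,0,-9,0,0,0],[-1,0,0,-14.2,0,0,0],[-1,0,0,-14.2,0,0,0],[-1,0,0,-14.2,0,0,0]]]'
python3 -c "
from h import *
go(*vis(-.005,-.103),.20,92.3)"
```

```text
time_s: 26.2
eef_pos: [0.6185, -0.3291, 0.0581]
eef_rot: [0.0, 0.579, 0.815, -0.0]
wrist_force: [-2.2, -0.1, 3.6]
opening: 0.293
grasp_force: 58.6
time_s: 27.08
eef_pos: [0.6177, -0.3281, 0.1982]
eef_rot: [-0.001, 0.579, 0.815, 0.0]
wrist_force: [-0.2, 0.5, -4.7]
opening: 0.289
grasp_force: 60.1
at [ 0.6177 -0.3281  0.1982] a 109.3 q6 -0.99 shift [39.58 10.41 -0.12] turn 17.0
```

```bash
python3 -m handwheel '[[[-1,2.5,0.7,0,0,0,1],[-1,7,1.8,0,0,0,3],[-1,12,3.2,0,0,0,5],[-1,17,4.5,0,0,0,7],[-1,22,5.8,0,0,0,9],[-1,27,7.1,0,0,0,12],[-1,32,8.4,0,0,0,14],[-1,36,9.5,0,0,0,16],[-1,38.5,10.1,0,0,0,16.7],[-1,39.6,10.4,0,0,0,17]]]'
python3 -m handwheel '[[[-1,0,0,0,0,0,0],[-1,0,0,0,0,0,0],[-1,0,0,0,0,0,0]]]'
python3 -c "
from h import *
held()
go(*vis(-.005,-.103),.0725,92.3)"
```

```text
time_s: 28.32
eef_pos: [0.584, 0.081, 0.1967]
eef_rot: [-0.002, 0.692, 0.722, -0.002]
wrist_force: [-0.7, -1.0, -5.6]
opening: 0.285
grasp_force: 59.9
time_s: 28.7
eef_pos: [0.5861, 0.0782, 0.1991]
eef_rot: [-0.0, 0.694, 0.72, -0.0]
wrist_force: [-0.3, -0.1, -5.4]
opening: 0.292
grasp_force: 59.9
held 480 [585.5  71.4] [59.6 43.9] 1.0 vise mm [  -5.2 -111.5]
top [0.5826 0.1506 0.102 ] 79.61444091796875 vise mm [ -5.  -32.2]
top [ 0.407  -0.4237  0.0922] None vise mm [-203.2 -599.1]
at [0.5861 0.0784 0.1992] a 92.2 q6 -0.11 shift [ 0.16 -0.06 12.67] turn -0.1
```

```bash
python3 -m handwheel '[[[-1,0.1,0,4,0,0,0],[-1,0.1,0,7.5,0,0,0],[-1,0.1,0,9.5,0,0,0],[-1,0.1,0,11,0,0,0],[-1,0.1,0,12,0,0,0],[-1,0.1,0,12.5,0,0,0],[-1,0.1,0,12.6,0,0,0],[-1,0.1,0,12.7,0,0,0],[-1,0.1,0,12.7,0,0,0]]]'
python3 -m handwheel '[[[0.2,0,0,0,0,0,0],[0.6,0,0,0,0,0,0],[1,0,0,0,0,0,0],[1,0,0,-3,0,0,0],[1,0,0,-8,0,0,0],[1,0,0,-12.7,0,0,0],[1,0,0,-12.7,0,0,0],[1,0,0,-12.7,0,0,0]]]'
python3 -c "
from h import *
look('top')
P,c=look(zb=.015,save='w3')
go(.4514,.1777,.2,2.27)"
```

```text
time_s: 29.88
eef_pos: [0.5863, 0.0804, 0.0733]
eef_rot: [0.0, 0.693, 0.721, 0.0]
wrist_force: [-2.7, -0.1, 2.0]
opening: 0.286
grasp_force: 60.5
time_s: 30.88
eef_pos: [0.5856, 0.0804, 0.1989]
eef_rot: [-0.0, 0.693, 0.721, -0.0]
wrist_force: [0.0, 0.1, -0.7]
opening: 1.001
grasp_force: 0.0
top stamp [array([0.5883, 0.1521, 0.1082]), array([0.5869, 0.1531]), np.float64(88.6657)] vise mm [  0.8 -31. ]
top stamp [array([0.5845, 0.0816, 0.096 ]), array([0.5838, 0.0868]), np.float64(88.5531)] vise mm [  -5.9 -101.3]
top stamp [array([ 0.407 , -0.4236,  0.092 ]), None, None] vise mm [-203.2 -599.1]
wrist stamp [array([0.5808, 0.2086, 0.1039]), array([0.5816, 0.1952]), np.float64(2.9229)] vise mm [-4.5 25.8]
wrist stamp [array([0.5841, 0.1483, 0.1043]), array([0.584 , 0.1485]), np.float64(2.7948)] vise mm [ -3.5 -34.6]
wrist stamp [array([0.5865, 0.0803, 0.1045]), array([0.5861, 0.0901]), np.float64(2.2778)] vise mm [  -3.9 -102.6]
at [0.5849 0.0804 0.1976] a 92.3 q6 -0.1 shift [ 10.25 -12.95  -0.2 ] turn 90.0
```

View pics/w3.png

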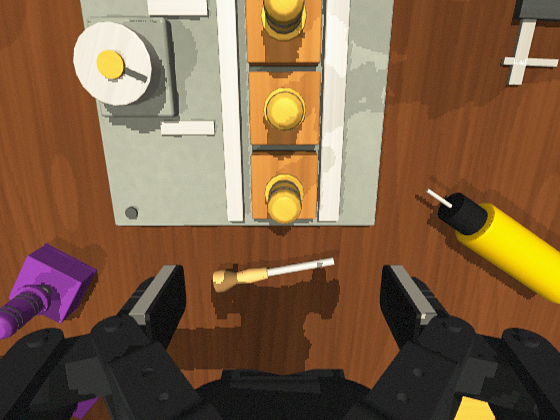

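All three visible stamps are seated between the bars, and the wheel is at (110,65). Now the wheel: I'll wind q6 back first so that a single grip is enough.

```bash
python3 -m handwheel '[[[1,2,-2.6,0,0,0,-10],[1,4,-5.2,0,0,0,-20],[1,6,-7.8,0,0,0,-30],[1,8,-10.4,0,0,0,-40],[1,10.2,-13,0,0,0,-50],[1,10.2,-13,0,0,0,-60],[1,10.2,-13,0,0,0,-70],[1,10.2,-13,0,0,0,-80],[1,10.2,-13,0,0,0,-90],[1,10.2,-13,0,0,0,-90]]]'
python3 -m handwheel '[[[1,0,0,0,0,0,-10],[1,0,0,0,0,0,-20],[1,0,0,0,0,0,-30],[1,0,0,0,0,0,-40],[1,0,0,0,0,0,-50],[1,0,0,0,0,0,-60],[1,0,0,0,0,0,-70],[1,0,0,0,0,0,-75],[1,0,0,0,0,0,-75],[1,0,0,0,0,0,-75]]]'
python3 -c "
from h import *
T=tool();c=camera('wrist');print(c['hand_eye'].round(3));P=cloud(c,T@c['hand_eye'])
def wh(P):
    m=(P[...,2]>.06)&(P[...,2]<.072)&(np.hypot(P[...,0]-.4514,P[...,1]-.1777)<.04)
    r=cv2.minEnclosingCircle(P[m][:,:2].astype(np.float32)*1000);print(m.sum(),r)
wh(P)
c=camera('top');wh(cloud(c,c['extrinsics']))
go(.4514,.1777,.040)"
```

```text
time_s: 32.22
eef_pos: [0.4512, 0.1771, 0.198]
eef_rot: [-0.001, -0.019, 1.0, -0.0]
wrist_force: [-0.0, 0.7, 0.6]
opening: 1.001
grasp_force: 0.0
time_s: 33.48
eef_pos: [0.4517, 0.1771, 0.1989]
eef_rot: [-0.0, -0.623, 0.782, 0.0]
wrist_force: [0.6, -0.2, -0.0]
opening: 1.002
grasp_force: 0.0
[[-0.001 -0.955 -0.297  0.077]
 [ 1.    -0.001 -0.001 -0.001]
 [ 0.001 -0.297  0.955 -0.143]
 [ 0.     0.     0.     1.   ]]
3686 ((451.6750793457031, 175.00436401367188), 29.9223690032959)
682 ((451.4167785644531, 178.2973175048828), 30.225608825683594)
at [0.4519 0.1771 0.1991] a -102.9 q6 -2.79 shift [-0.05  0.05 15.91] turn 0
```

```bash
python3 -m handwheel '[[[1,0,0,5,0,0,0],[1,0,0,9,0,0,0],[1,0,0,12,0,0,0],[1,0,0,14,0,0,0],[1,0,0,15.5,0,0,0],[1,0,0,16.4,0,0,0],[1,0,0,16.8,0,0,0],[1,0,0,16.8,0,0,0]]]'
python3 -m handwheel '[[[-1,0,0,0,0,0,0],[-1,0,0,0,0,0,0],[-1,0,0,0,0,0,0],[-1,0,0,0,0,0,0]]]'
```

```text
time_s: 34.58
eef_pos: [0.4522, 0.1772, 0.0316]
eef_rot: [0.0, -0.624, 0.781, -0.0]
wrist_force: [-0.2, 0.3, 0.1]
opening: 0.997
grasp_force: 0.0
time_s: 35.08
eef_pos: [0.4513, 0.1775, 0.0322]
eef_rot: [-0.0, -0.624, 0.781, 0.001]
wrist_force: [-5.3, 0.7, 9.0]
opening: 0.685
grasp_force: 62.9
```

```bash
python3 -m handwheel '[[[-1,0,0,0,0,0,9],[-1,0,0,0,0,0,18],[-1,0,0,0,0,0,27],[-1,0,0,0,0,0,36],[-1,0,0,0,0,0,45],[-1,0,0,0,0,0,54],[-1,0,0,0,0,0,63],[-1,0,0,0,0,0,72],[-1,0,0,0,0,0,81],[-1,0,0,0,0,0,90]]]'
python3 -m handwheel '[[[-1,0,0,0,0,0,8],[-1,0,0,0,0,0,16],[-1,0,0,0,0,0,24],[-1,0,0,0,0,0,32],[-1,0,0,0,0,0,40],[-1,0,0,0,0,0,48],[-1,0,0,0,0,0,56],[-1,0,0,0,0,0,62],[-1,0,0,0,0,0,67],[-1,0,0,0,0,0,70]]]'
python3 -c "
from h import *
print(status.get_obs()['torque'].round(2));go(.45,.17,.1)
c=camera('top');P=cloud(c,c['extrinsics']);np.savez('topj.npz',P=P,f=c['frame']);cv2.imwrite('pics/tj.png',cv2.resize(c['frame'][90:250,70:240],None,fx=3,fy=3))"
```

```text
time_s: 36.33
eef_pos: [0.4514, 0.1773, 0.0321]
eef_rot: [-0.001, 0.113, 0.994, -0.0]
wrist_force: [-5.5, -0.8, 9.3]
opening: 0.687
grasp_force: 63.0
time_s: 37.58
eef_pos: [0.4513, 0.1772, 0.0321]
eef_rot: [-0.0, 0.661, 0.75, -0.001]
wrist_force: [-7.1, -0.9, 9.9]
opening: 0.687
grasp_force: 63.1
[-0.1  0.8  0.2]
at [0.4513 0.1772 0.0321] a 97.2 q6 0.0 shift [-0.7  -0.23 -6.79] turn 0
```

View pics/tj.png

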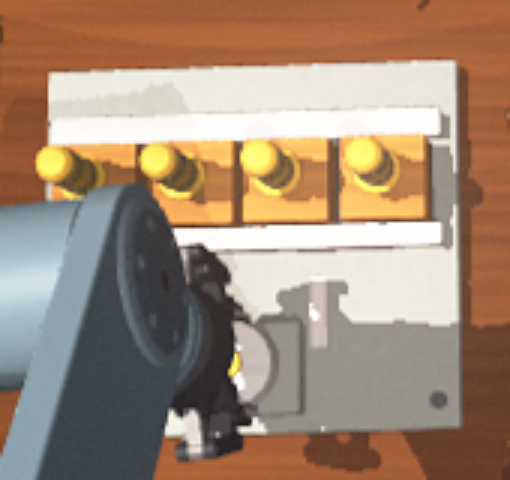

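All four stamps stand in line between the bars and the jaw is nearly up against them. I'll keep winding gently and watch the torque.

```bash
t(){ python3 -c "
from bench import status
o=status.get_obs();print('Tz',o['torque'].round(2),'q6',o['q'][5].round(3))"; }
python3 -m handwheel '[[[-1,0,0,0,0,0,5],[-1,0,0,0,0,0,10],[-1,0,0,0,0,0,10]]]' | tail -1; t
python3 -m handwheel '[[[-1,0,0,0,0,0,5],[-1,0,0,0,0,0,10],[-1,0,0,0,0,0,10]]]' | tail -1; t
python3 -m handwheel '[[[-1,0,0,0,0,0,4],[-1,0,0,0,0,0,8],[-1,0,0,0,0,0,8]]]' | tail -1; t
```

```text
grasp_force: 63.1
Tz [-0.2   0.81 -0.19] q6 0.177
grasp_force: 63.1
Tz [-0.22  0.89 -0.17] q6 0.352
grasp_force: 63.1
Tz [-0.18  0.83 -0.15] q6 0.491
```

```bash
cat >> h.py <<'E'
def jaw():
    c=camera("top");P=cloud(c,c["extrinsics"]); S=cv2.cvtColor(c["frame"],cv2.COLOR_BGR2HSV)[...,1]
    q=P[(P[...,2]>.022)&(P[...,2]<.033)&(S<60)]; v=np.array([tovis(p) for p in q])*1000
    for lo,hi in((-80,-25),(25,60)):
        m=v[(v[:,0]>lo)&(v[:,0]<hi)&(v[:,1]>-138)&(v[:,1]<-60)][:,0]; print("bar x",np.percentile(m,[1,50,99]).round(1),len(m))
    for s in stamps(P,c["frame"],ztop=.12): print("top",s[0].round(4),"vise mm",(tovis(s[0])*1000).round(1))
E
python3 -c "
from h import *
jaw()"
```

```text
bar x [-47.3 -39.9 -31.4] 277
bar x [29.9 41.3 50.3] 284
top [0.5878 0.0808 0.0968] vise mm [  -2.6 -102.1]
top [0.5799 0.2845 0.097 ] vise mm [ -2.4 101.7]
top [0.5824 0.217  0.097 ] vise mm [-2.6 34.1]
top [0.5853 0.1499 0.0968] vise mm [ -2.3 -33. ]
top [ 0.4071 -0.4245  0.0915] vise mm [-203.2 -599.9]
```

```bash
t(){ python3 -c "
from bench import status
o=status.get_obs();print('Tz',o['torque'].round(2),'q6',o['q'][5].round(3),'op',o['opening'])"; }
python3 -m handwheel '[[[-1,0,0,0,0,0,5],[-1,0,0,0,0,0,10],[-1,0,0,0,0,0,10]]]' | tail -1; t
python3 -m handwheel '[[[-1,0,0,0,0,0,5],[-1,0,0,0,0,0,8],[-1,0,0,0,0,0,8]]]' | tail -1; t
python3 -m handwheel '[[[-1,0,0,0,0,0,5],[-1,0,0,0,0,0,5]]]' | tail -1; t
python3 -c "
from h import *
jaw()"
```

```text
grasp_force: 63.2
Tz [-0.21  0.94 -0.18] q6 0.666 op 0.6890173991806712
grasp_force: 63.2
Tz [-0.26  0.91 -0.17] q6 0.805 op 0.688458501539679
grasp_force: 63.1
Tz [-0.2   0.91  0.6 ] q6 0.892 op 0.6831514714722247
bar x [-45.9 -38.9 -30.5] 275
bar x [30.3 41.9 50.4] 262
top [0.5861 0.1499 0.0968] vise mm [ -1.5 -33. ]
top [0.5885 0.0819 0.0972] vise mm [  -1.8 -101.1]
top [0.5811 0.2846 0.0972] vise mm [ -1.2 101.7]
top [0.5842 0.2171 0.0973] vise mm [-0.7 34.2]
top [ 0.4071 -0.4239  0.093 ] vise mm [-203.1 -599.3]
```

```bash
t(){ python3 -c "
from bench import status
o=status.get_obs();print('Tz',o['torque'].round(2),'q6',o['q'][5].round(3),'op',o['opening'])"; }
python3 -m handwheel '[[[-1,0,0,0,0,0,4],[-1,0,0,0,0,0,4]]]' | tail -1; t
python3 -m handwheel '[[[-1,0,0,0,0,0,5],[-1,0,0,0,0,0,5]]]' | tail -1; t
python3 -c "
from h import *
jaw()"
```

```text
grasp_force: 63.1
Tz [-0.13  0.93  1.26] q6 0.96 op 0.6857701962647191
grasp_force: 63.1
Tz [0.06 1.03 1.98] q6 1.047 op 0.6882624772879449
bar x [-45.7 -38.7 -30.7] 275
bar x [30.2 41.8 50.1] 260
top [0.586  0.1498 0.0974] vise mm [ -1.6 -33.1]
top [0.5887 0.0818 0.0969] vise mm [  -1.6 -101.2]
top [0.5809 0.2842 0.0968] vise mm [ -1.4 101.3]
top [0.5843 0.2158 0.0971] vise mm [-0.7 32.9]
top [ 0.407  -0.424   0.0919] vise mm [-203.2 -599.4]
```

The jaw is tight on all four stamps (torque 2 N m, stamps at vise x about -1 mm by the top camera). I'll release the wheel and go to the first handle.

```bash
python3 -m handwheel '[[[1,0,0,0,0,0,0],[1,0,0,0,0,0,0],[1,0,0,0,0,0,0],[1,0,0,-4,0,0,0],[1,0,0,-9,0,0,0],[1,0,0,-14,0,0,0],[1,0,0,-17,0,0,0],[1,0,0,-17,0,0,-10],[1,0,0,-17,0,0,-20],[1,0,0,-17,0,0,-20]]]'
python3 -m handwheel '[[[1,0,0,0,0,0,-10],[1,0,0,0,0,0,-20],[1,0,0,0,0,0,-30],[1,0,0,0,0,0,-40],[1,0,0,0,0,0,-50],[1,0,0,0,0,0,-60],[1,0,0,0,0,0,-70],[1,0,0,0,0,0,-80],[1,0,0,0,0,0,-90],[1,0,0,0,0,0,-98]]]' | tail -1
python3 -m handwheel '[[[1,0,0,0,0,0,-10],[1,0,0,0,0,0,-20],[1,0,0,0,0,0,-30],[1,0,0,0,0,0,-40],[1,0,0,0,0,0,-50],[1,0,0,0,0,0,-60],[1,0,0,0,0,0,-70],[1,0,0,0,0,0,-80],[1,0,0,0,0,0,-90],[1,0,0,0,0,0,-96]]]' | tail -1
python3 -m handwheel '[[[1,0,0,0,0,0,0],[1,0,0,0,0,0,0]]]' | tail -1
python3 -c "
from h import *
look(zb=.015,save='w4');jaw()
go(*vis(0,.101),.2,-87.7)"
```

```text
time_s: 41.65
eef_pos: [0.452, 0.1771, 0.2013]
eef_rot: [-0.0, 0.878, 0.478, 0.0]
wrist_force: [-0.6, -0.8, -0.6]
opening: 0.999
grasp_force: 0.0
grasp_force: 0.0
grasp_force: 0.0
grasp_force: 0.0
wrist stamp [array([0.589 , 0.0794, 0.1039]), array([0.59  , 0.0891]), np.float64(2.2601)] vise mm [  -1.4 -103.6]
wrist stamp [array([0.5866, 0.1473, 0.104 ]), array([0.5874, 0.1473]), np.float64(2.633)] vise mm [ -1.1 -35.7]
wrist stamp [array([0.5893, 0.2032, 0.1022]), array([0.5851, 0.2037]), np.float64(2.4083)] vise mm [ 3.8 20.1]
wrist stamp [array([0.5797, 0.2813, 0.1039]), array([0.5825, 0.2723]), np.float64(1.7605)] vise mm [-2.7 98.5]
bar x [-47.4 -40.2 -32. ] 277
bar x [30.3 41.8 49.7] 263
top [0.5865 0.1499 0.0971] vise mm [ -1.1 -33.1]
top [0.5887 0.0816 0.0974] vise mm [  -1.6 -101.4]
top [0.5814 0.2842 0.097 ] vise mm [ -0.9 101.3]
top [0.5842 0.2165 0.0969] vise mm [-0.8 33.5]
top [ 0.407  -0.424   0.0921] vise mm [-203.2 -599.4]
at [0.4519 0.1771 0.2012] a -108.9 q6 -2.68 shift [-14.32  -8.88   0.12] turn -21.2
```

Run:
```python
from h import *
T=tool();c=camera('wrist');P=cloud(c,T@c['hand_eye']);cv2.imwrite('pics/w5.png',c['frame'])
V=(P[...,:2]-V0)@np.array([[np.cos(VA),-np.sin(VA)],[np.sin(VA),np.cos(VA)]])*1000; Z=P[...,2]*1000
S=cv2.cvtColor(c['frame'],cv2.COLOR_BGR2HSV)[...,1]
for y in (-120,-68,0,68,120):
    for lo,hi in((-70,-20),(20,60)):
        m=(abs(V[...,1]-y)<6)&(abs(Z-29)<3)&(V[...,0]>lo)&(V[...,0]<hi)&(S<60); 
        if m.sum()>5: print(y,np.percentile(V[m][:,0],[2,98]).round(1),m.sum(),end=' | ')
    m=(abs(V[...,1]-y)<30)&(abs(Z-45)<4)&(S>90)&(abs(V[...,0])<45)
    if m.sum()>5: print('wood',np.percentile(V[m][:,0],[1,99]).round(1),end='')
    print()
```

```text
-120 [-47.8 -32.3] 265 | wood [-30.2  28.1]
-68 [-47.7 -32. ] 229 | -68 [29.6 49.3] 225 | wood [-30.2  28.7]
0 [-47.6 -31.9] 190 | 0 [30.7 49.3] 147 | wood [-30.1  28.9]
68 [-47.6 -32.2] 160 | wood [-30.1  13.8]
120 [-47.4 -31.9] 143 | 120 [40.7 48.9] 43 | wood [-30.   27.4]
```

View pics/w5.png

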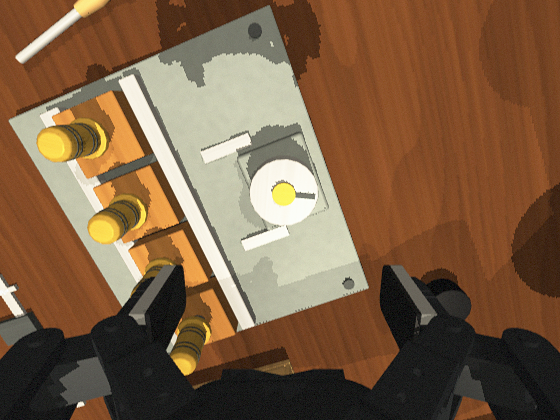

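The wrist view shows the wheel at (285,193) and a gap of about 1.5 mm between the moving jaw and the blocks. The jaw sprang back when I released it under load. I'll wind it again to light contact and relax the torque before opening.

```bash
t(){ python3 -c "
from bench import status
o=status.get_obs();print('Tz',o['torque'].round(2),'q6',o['q'][5].round(3),'op',o['opening'].round(3))"; }
python3 -m handwheel '[[[1,0,0,5,0,0,0],[1,0,0,9,0,0,0],[1,0,0,12,0,0,0],[1,0,0,14,0,0,0],[1,0,0,15.5,0,0,0],[1,0,0,16.4,0,0,0],[1,0,0,17,0,0,0],[1,0,0,17,0,0,0]]]'|tail -1
python3 -m handwheel '[[[-1,0,0,0,0,0,0],[-1,0,0,0,0,0,0],[-1,0,0,0,0,0,0],[-1,0,0,0,0,0,0]]]';t
python3 -m handwheel '[[[-1,0,0,0,0,0,5],[-1,0,0,0,0,0,10],[-1,0,0,0,0,0,10]]]'|tail -1;t
python3 -m handwheel '[[[-1,0,0,0,0,0,3],[-1,0,0,0,0,0,6],[-1,0,0,0,0,0,6]]]'|tail -1;t
python3 -c "
from h import *
jaw()"
```

```text
grasp_force: 0.0
time_s: 46.05
eef_pos: [0.4513, 0.1776, 0.0322]
eef_rot: [-0.0, -0.583, 0.813, 0.001]
wrist_force: [-5.6, 1.0, 9.5]
opening: 0.686
grasp_force: 63.1
grasp_force: 63.1
grasp_force: 63.1
bar x [-46.4 -39.4 -30.7] 280
bar x [30.  41.8 49.9] 266
top [0.5869 0.1501 0.0973] vise mm [ -0.7 -32.9]
top [0.5885 0.0818 0.0978] vise mm [  -1.9 -101.2]
top [0.5814 0.284  0.0968] vise mm [ -0.9 101.1]
top [0.5839 0.2172 0.0977] vise mm [-1.1 34.3]
top [ 0.407  -0.4239  0.0916] vise mm [-203.2 -599.3]Traceback (most recent call last):
  File "<string>", line 3, in <module>
    o=status.get_obs();print('Tz',o['torque'].round(2),'q6',o['q'][5].round(3),'op',o['opening'].round(3))
                                                                                    ^^^^^^^^^^^^^^^^^^
AttributeError: 'float' object has no attribute 'round'
Traceback (most recent call last):
AttributeError: 'float' object has no attribute 'round'
Traceback (most recent call last):
AttributeError: 'float' object has no attribute 'round'
```

```bash
t(){ python3 -c "
from bench import status
o=status.get_obs();print('Tz',o['torque'].round(2),'q6',o['q'][5].round(3))"; }
t
python3 -m handwheel '[[[-1,0,0,0,0,0,3],[-1,0,0,0,0,0,3]]]'|tail -1;t
python3 -m handwheel '[[[-1,0,0,0,0,0,3],[-1,0,0,0,0,0,3]]]'|tail -1;t
```

```text
Tz [ 0.06  0.88 -0.14] q6 -2.406
grasp_force: 63.1
Tz [ 0.11  0.84 -0.11] q6 -2.354
grasp_force: 63.1
Tz [ 0.11  0.85 -0.18] q6 -2.301
```

```bash
t(){ python3 -c "
from bench import status
o=status.get_obs();print('Tz',o['torque'].round(2),'q6',o['q'][5].round(3))"; }
python3 -m handwheel '[[[-1,0,0,0,0,0,3],[-1,0,0,0,0,0,3]]]'|tail -1;t
python3 -m handwheel '[[[-1,0,0,0,0,0,3],[-1,0,0,0,0,0,3]]]'|tail -1;t
python3 -m handwheel '[[[-1,0,0,0,0,0,2],[-1,0,0,0,0,0,2]]]'|tail -1;t
python3 -c "
from h import *
jaw()"
```

```text
grasp_force: 63.0
Tz [0.16 0.82 0.26] q6 -2.25
grasp_force: 63.0
Tz [0.24 0.8  0.71] q6 -2.198
grasp_force: 63.0
Tz [0.23 0.85 1.03] q6 -2.164
bar x [-45.9 -39.  -30.6] 271
bar x [30.4 41.6 50.2] 263
top [0.5863 0.1494 0.0965] vise mm [ -1.3 -33.6]
top [0.5885 0.0817 0.0977] vise mm [  -1.8 -101.3]
top [0.5811 0.2846 0.0965] vise mm [ -1.2 101.7]
top [0.5842 0.2165 0.0968] vise mm [-0.7 33.6]
top [ 0.4071 -0.4242  0.0918] vise mm [-203.1 -599.7]
```

```bash
t(){ python3 -c "
from bench import status
o=status.get_obs();print('Tz',o['torque'].round(2),'q6',o['q'][5].round(3))"; }
python3 -m handwheel '[[[-1,0,0,0,0,0,-2],[-1,0,0,0,0,0,-4],[-1,0,0,0,0,0,-4]]]'|tail -1;t
python3 -m handwheel '[[[-1,0,0,0,0,0,-1],[-1,0,0,0,0,0,-1]]]'|tail -1;t
python3 -c "
from h import *
jaw()"
```

```text
grasp_force: 63.1
Tz [0.24 0.84 0.63] q6 -2.234
grasp_force: 63.1
Tz [0.17 0.88 0.53] q6 -2.251
bar x [-46.1 -38.8 -30.5] 279
bar x [29.8 41.5 50. ] 266
top [0.5863 0.15   0.0965] vise mm [ -1.3 -33. ]
top [0.5884 0.0818 0.0972] vise mm [  -1.9 -101.2]
top [0.5812 0.2842 0.0975] vise mm [ -1.  101.3]
top [0.5847 0.2165 0.0974] vise mm [-0.3 33.5]
top [ 0.4071 -0.4242  0.0921] vise mm [-203.1 -599.6]
```

```bash
t(){ python3 -c "
from bench import status
o=status.get_obs();print('Tz',o['torque'].round(2),'q6',o['q'][5].round(3))"; }
python3 -m handwheel '[[[-1,0,0,0,0,0,-2],[-1,0,0,0,0,0,-3],[-1,0,0,0,0,0,-3]]]'|tail -1;t
python3 -m handwheel '[[[0.4,0,0,0,0,0,0],[0.45,0,0,0,0,0,0],[0.5,0,0,0,0,0,0],[0.7,0,0,0,0,0,0],[1,0,0,0,0,0,0],[1,0,0,0,0,0,0],[1,0,0,-6,0,0,0],[1,0,0,-12,0,0,0],[1,0,0,-17,0,0,0],[1,0,0,-17,0,0,0]]]'|tail -1;t
python3 -c "
from h import *
jaw();go(*vis(0,.101),.2,-87.7)"
```

```text
grasp_force: 63.1
Tz [0.15 0.85 0.15] q6 -2.302
grasp_force: 0.0
Tz [ 0.03 -0.01 -0.01] q6 -2.302
bar x [-46.1 -38.7 -30.7] 273
bar x [30.1 41.6 49.9] 267
top [0.586  0.1503 0.0972] vise mm [ -1.6 -32.7]
top [0.5887 0.0819 0.0976] vise mm [  -1.7 -101.1]
top [0.582  0.2844 0.0965] vise mm [ -0.3 101.5]
top [0.5844 0.2165 0.0975] vise mm [-0.6 33.6]
top [ 0.4071 -0.4242  0.0924] vise mm [-203.1 -599.7]
at [0.4533 0.1774 0.2034] a -130.7 q6 -2.3 shift [-16.49  -2.82   0.4 ] turn -43.0
```

The jaw stayed tight this time. Now on to the first handle, at y=+101.

```bash
python3 -m handwheel '[[[1,-4,-0.7,0,0,0,-8],[1,-8,-1.4,0,0,0,-16],[1,-12,-2.1,0,0,0,-24],[1,-15,-2.6,0,0,0,-32],[1,-16.5,-2.8,0,0,0,-40],[1,-16.5,-2.8,0,0,0,-43],[1,-16.5,-2.8,0,0,0,-43],[1,-16.5,-2.8,0,0,0,-43]]]'
python3 -c "
from h import *
look(zb=.015)
go(*vis(-.0005,.101),.074,-87.7)"
```

```text
time_s: 51.5
eef_pos: [0.5802, 0.2836, 0.2]
eef_rot: [0.001, 0.721, -0.693, -0.001]
wrist_force: [-0.2, -0.2, -0.1]
opening: 0.998
grasp_force: 0.0
wrist stamp [array([0.5878, 0.1528, 0.1044]), array([0.5872, 0.1658]), np.float64(2.1505)] vise mm [  0.3 -30.2]
wrist stamp [array([0.5852, 0.2141, 0.1044]), array([0.5853, 0.2142]), np.float64(2.1269)] vise mm [ 0.1 31.1]
wrist stamp [array([0.5829, 0.282 , 0.1043]), array([0.5831, 0.2726]), np.float64(2.2253)] vise mm [ 0.5 99. ]
at [0.5804 0.2837 0.2004] a -87.8 q6 -2.91 shift [-0.02 -0.16 12.64] turn -0.1
```

```bash
python3 -m handwheel '[[[0.6,0,-0.2,4,0,0,0],[0.6,0,-0.2,8,0,0,0],[0.6,0,-0.2,11,0,0,0],[0.6,0,-0.2,12.6,0,0,0],[0.6,0,-0.2,12.6,0,0,0],[-1,0,-0.2,12.6,0,0,0],[-1,0,-0.2,12.6,0,0,0],[-1,0,-0.2,12.6,0,0,0],[-1,0,-0.2,12.6,0,0,0]]]'
python3 -m handwheel '[[[-1,0,0,0.2,0,0,0],[-1,0,0,0.4,0,0,0],[-1,0,0,0.4,0,0,0]]]'
```

```text
time_s: 52.68
eef_pos: [0.5829, 0.2843, 0.0765]
eef_rot: [-0.0, 0.721, -0.693, 0.0]
wrist_force: [-3.8, -0.1, 5.4]
opening: 0.287
grasp_force: 58.6
time_s: 53.05
eef_pos: [0.5829, 0.2844, 0.074]
eef_rot: [-0.0, 0.721, -0.693, 0.0]
wrist_force: [-9.1, -2.7, 15.6]
opening: 0.286
grasp_force: 59.8
```

```bash
python3 -m handwheel '[[[-1,0,0,0.1,0,0,0],[-1,0,0,0.1,0,0,5],[-1,0,0,0.1,0,0,10],[-1,0,0,0.1,0,0,15],[-1,0,0,0.1,0,0,20],[-1,0,0,0.1,0,0,20]]]'
python3 -m handwheel '[[[-1,0,0,0,0,0,5],[-1,0,0,0,0,0,10],[-1,0,0,0,0,0,15],[-1,0,0,0,0,0,20],[-1,0,0,0,0,0,20]]]'
```

```text
time_s: 53.8
eef_pos: [0.5828, 0.2843, 0.073]
eef_rot: [0.0, -0.589, 0.808, -0.0]
wrist_force: [-8.9, -1.3, 14.7]
opening: 0.285
grasp_force: 59.9
time_s: 54.42
eef_pos: [0.5827, 0.2843, 0.0729]
eef_rot: [0.0, -0.44, 0.898, 0.0]
wrist_force: [-8.5, -0.7, 14.9]
opening: 0.289
grasp_force: 59.7
```

```bash
python3 -m handwheel '[[[-1,0,0,0.1,0,0,3],[-1,0,0,0.15,0,0,8],[-1,0,0,0.15,0,0,13],[-1,0,0,0.15,0,0,18],[-1,0,0,0.15,0,0,20]]]'
python3 -m handwheel '[[[-1,0,0,0.03,0,0,5],[-1,0,0,0.05,0,0,10],[-1,0,0,0.08,0,0,15],[-1,0,0,0.1,0,0,20],[-1,0,0,0.1,0,0,20]]]'
```

```text
time_s: 55.05
eef_pos: [0.5825, 0.2843, 0.0715]
eef_rot: [-0.0, -0.277, 0.961, -0.0]
wrist_force: [-9.7, -2.2, 16.7]
opening: 0.284
grasp_force: 59.7
time_s: 55.68
eef_pos: [0.5824, 0.2843, 0.0704]
eef_rot: [-0.0, -0.107, 0.994, -0.0]
wrist_force: [-10.0, -1.8, 16.1]
opening: 0.286
grasp_force: 59.6
```

```bash
python3 -m handwheel '[[[-1,0,0,0.07,0,0,8],[-1,0,0,0.12,0,0,16],[-1,0,0,0.16,0,0,24],[-1,0,0,0.2,0,0,32],[-1,0,0,0.24,0,0,40],[-1,0,0,0.28,0,0,48],[-1,0,0,0.32,0,0,56],[-1,0,0,0.36,0,0,64],[-1,0,0,0.4,0,0,72],[-1,0,0,0.4,0,0,72]]]'
python3 -m handwheel '[[[-1,0,0,0.04,0,0,8],[-1,0,0,0.08,0,0,16],[-1,0,0,0.12,0,0,24],[-1,0,0,0.16,0,0,32],[-1,0,0,0.2,0,0,40],[-1,0,0,0.2,0,0,40]]]'
python3 -c "
from bench import status
o=status.get_obs();print(o['torque'],o['q'][5])"
```

```text
time_s: 56.92
eef_pos: [0.5819, 0.2848, 0.0665]
eef_rot: [-0.001, 0.498, 0.867, -0.0]
wrist_force: [-11.2, -0.2, 17.6]
opening: 0.284
grasp_force: 59.7
time_s: 57.68
eef_pos: [0.5821, 0.2853, 0.0645]
eef_rot: [-0.001, 0.765, 0.644, 0.0]
wrist_force: [-9.9, 1.5, 17.0]
opening: 0.286
grasp_force: 59.6
[0.23023177 2.11529078 0.02610066] 0.4421123224345278
```

```bash
t(){ python3 -c "
from bench import status
o=status.get_obs();print(o['torque'].round(2),o['q'][5].round(2))"; }
python3 -m handwheel '[[[-1,0,0,0.04,0,0,8],[-1,0,0,0.08,0,0,16],[-1,0,0,0.12,0,0,24],[-1,0,0,0.16,0,0,32],[-1,0,0,0.2,0,0,40],[-1,0,0,0.2,0,0,40]]]';t
python3 -m handwheel '[[[-1,0,0,0.04,0,0,8],[-1,0,0,0.08,0,0,16],[-1,0,0,0.12,0,0,24],[-1,0,0,0.12,0,0,24]]]';t
python3 -m handwheel '[[[-1,0,0,0.03,0,0,6],[-1,0,0,0.06,0,0,12],[-1,0,0,0.06,0,0,12]]]';t
```

```text
time_s: 58.42
eef_pos: [0.5826, 0.2854, 0.0625]
eef_rot: [-0.001, 0.939, 0.344, 0.0]
wrist_force: [-8.6, 2.3, 15.3]
opening: 0.286
grasp_force: 59.4
[0.4  1.75 0.02] 1.14
time_s: 58.92
eef_pos: [0.583, 0.2853, 0.0614]
eef_rot: [-0.001, 0.99, 0.141, 0.001]
wrist_force: [-8.6, 1.5, 14.3]
opening: 0.286
grasp_force: 59.4
[0.44 1.52 0.  ] 1.56
time_s: 59.3
eef_pos: [0.5831, 0.2852, 0.0608]
eef_rot: [-0.001, 0.999, 0.037, 0.001]
wrist_force: [-7.5, 0.9, 14.0]
opening: 0.283
grasp_force: 59.4
[0.31 1.46 0.03] 1.77
```

```bash
t(){ python3 -c "
from bench import status
o=status.get_obs();print(o['torque'].round(2),o['q'][5].round(2))"; }
python3 -m handwheel '[[[-1,0,0,0.1,0,0,6],[-1,0,0,0.15,0,0,12],[-1,0,0,0.15,0,0,18],[-1,0,0,0.15,0,0,18]]]';t
python3 -m handwheel '[[[-1,0,0,0,0,0,8],[-1,0,0,0,0,0,16],[-1,0,0,0,0,0,16]]]';t
python3 -c "
from h import *
jaw()"
```

```text
time_s: 59.8
eef_pos: [0.5833, 0.2851, 0.0603]
eef_rot: [-0.001, 0.993, -0.12, 0.001]
wrist_force: [-9.6, -0.6, 20.4]
opening: 0.288
grasp_force: 60.2
[-0.01  1.85  0.13] 2.08
time_s: 60.18
eef_pos: [0.5834, 0.2848, 0.0602]
eef_rot: [-0.001, 0.966, -0.257, 0.001]
wrist_force: [-9.3, -1.8, 20.3]
opening: 0.287
grasp_force: 60.2
[-0.21  1.78  0.1 ] 2.36
bar x [-46.1 -38.9 -30.6] 270
bar x [30.2 41.8 50.3] 265
top [0.5864 0.1496 0.0974] vise mm [ -1.3 -33.4]
top [0.5886 0.0815 0.0969] vise mm [  -1.7 -101.5]
top [0.5841 0.2166 0.0967] vise mm [-0.9 33.7]
top [ 0.4071 -0.4239  0.0922] vise mm [-203.1 -599.4]
```

The force stays at 20 N with more turning and no further sinking, so the collar is down. I'll release and rewind for the next one.

```bash
python3 -m handwheel '[[[-1,0,0,-0.4,0,0,0],[0.3,0,0,-0.4,0,0,0],[0.3,0,0,-0.4,0,0,0],[0.3,0,0,-0.4,0,0,0],[0.3,0,0,-5,0,0,0],[0.3,0,0,-9,0,0,0],[0.3,0,0,-13.5,0,0,0],[0.3,0,0,-13.5,0,0,-10],[0.3,0,0,-13.5,0,0,-20],[0.3,0,0,-13.5,0,0,-30]]]' |tail -1
python3 -m handwheel '[[[0.3,0,0,0,0,0,-10],[0.3,0,0,0,0,0,-20],[0.3,0,0,0,0,0,-30],[0.3,0,0,0,0,0,-40],[0.3,0,0,0,0,0,-50],[0.3,0,0,0,0,0,-60],[0.3,0,0,0,0,0,-70],[0.3,0,0,0,0,0,-80],[0.3,0,0,0,0,0,-90],[0.3,0,0,0,0,0,-100]]]' | tail -1
python3 -m handwheel '[[[0.3,0,0,0,0,0,-10],[0.3,0,0,0,0,0,-20],[0.3,0,0,0,0,0,-30],[0.3,0,0,0,0,0,-40],[0.3,0,0,0,0,0,-50],[0.3,0,0,0,0,0,-60],[0.3,0,0,0,0,0,-70],[0.3,0,0,0,0,0,-80],[0.3,0,0,0,0,0,-90],[0.3,0,0,0,0,0,-100]]]' | tail -1
python3 -c "
from h import *
go(*vis(.0005,.0335),.2,-90)
P,c=look('wrist',zb=.015); np.save('P.npy',P); cv2.imwrite('pics/w6.png',c['frame'])
look('top')"
```

```text
grasp_force: 0.0
grasp_force: 0.0
grasp_force: 0.0
at [0.5828 0.2838 0.191 ] a -159.4 q6 -1.66 shift [ 2.12 -6.4  -0.9 ] turn -69.4
wrist stamp [array([0.5893, 0.0863, 0.1036]), array([0.5897, 0.0915]), np.float64(2.1859)] vise mm [ -0.9 -96.8]
wrist stamp [array([0.5871, 0.1487, 0.1044]), array([0.5873, 0.1483]), np.float64(1.8083)] vise mm [ -0.6 -34.3]
wrist stamp [array([0.5845, 0.2149, 0.1041]), array([0.5847, 0.2149]), np.float64(2.2746)] vise mm [-0.5 31.9]
wrist stamp [array([0.5818, 0.2827, 0.0979]), array([0.5826, 0.273 ]), np.float64(2.1981)] vise mm [-0.6 99.8]
top stamp [array([0.5865, 0.1498, 0.096 ]), array([0.5891, 0.1493]), np.float64(1.5048)] vise mm [ -1.1 -33.2]
top stamp [array([0.589, 0.082, 0.096]), array([0.591, 0.084]), np.float64(1.7838)] vise mm [  -1.3 -101. ]
top stamp [array([0.5842, 0.2166, 0.0966]), array([0.5857, 0.219 ]), np.float64(5.4629)] vise mm [-0.8 33.7]
top stamp [array([0.5811, 0.2841, 0.0905]), array([0.5836, 0.2835]), np.float64(2.3723)] vise mm [ -1.2 101.3]
top stamp [array([ 0.407 , -0.4239,  0.0924]), None, None] vise mm [-203.2 -599.4]
```

View pics/w6.png

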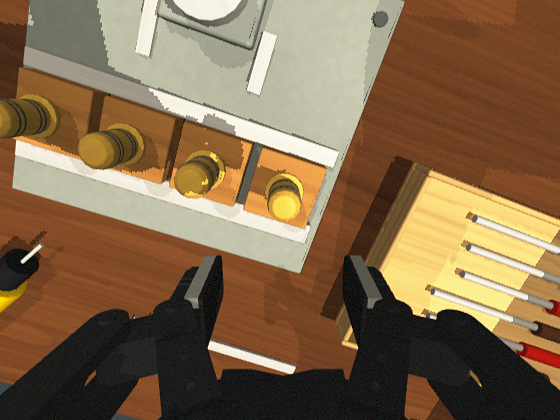

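The first handle, at (285,195), is visibly lower; its top is about 13 mm down. Next is y=+33.

```bash
python3 -m handwheel '[[[0.6,0.5,-1.6,-0.3,0,0,-10],[0.6,1.1,-3.2,-0.6,0,0,-20],[0.6,1.6,-4.8,-0.9,0,0,-30],[0.6,2.1,-6.4,-0.9,0,0,-40],[0.6,2.1,-6.4,-0.9,0,0,-50],[0.6,2.1,-6.4,-0.9,0,0,-60],[0.6,2.1,-6.4,-0.9,0,0,-69],[0.6,2.1,-6.4,-0.9,0,0,-69],[0.6,2.1,-6.4,-0.9,0,0,-69]]]' |tail -1
python3 -c "
from h import *
look(zb=.015);go(*vis(.000,.033),.074,-90)"
```

```text
grasp_force: 0.0
wrist stamp [array([0.5907, 0.0851, 0.1041]), array([0.59  , 0.0977]), np.float64(1.5917)] vise mm [  0.5 -98. ]
wrist stamp [array([0.5878, 0.1476, 0.1044]), array([0.588 , 0.1476]), np.float64(2.3335)] vise mm [  0.1 -35.4]
wrist stamp [array([0.5855, 0.2138, 0.1042]), array([0.5854, 0.2142]), np.float64(2.3176)] vise mm [ 0.4 30.8]
wrist stamp [array([0.5846, 0.2832, 0.0977]), array([0.583 , 0.2743]), np.float64(1.9188)] vise mm [  2.3 100.1]
wrist stamp [array([0.5775, 0.2776, 0.0977]), array([0.5832, 0.2709]), np.float64(2.2712)] vise mm [-5.  94.8]
at [0.5853 0.2167 0.2004] a -90.9 q6 -2.96 shift [ 0.07  0.03 12.64] turn -0.9
```

```bash
g(){ grep -E "eef_pos|wrist|grasp"; }
python3 -m handwheel '[[[0.6,0.1,0,4,0,0,0],[0.6,0.1,0,8,0,0,0],[0.6,0.1,0,11,0,0,0],[0.6,0.1,0,12.6,0,0,0],[0.6,0.1,0,12.6,0,0,0],[-1,0.1,0,12.6,0,0,0],[-1,0.1,0,12.6,0,0,0],[-1,0.1,0,12.6,0,0,0],[-1,0.1,0,12.6,0,0,0]]]'|g
python3 -m handwheel '[[[-1,0,0,0.2,0,0,0],[-1,0,0,0.4,0,0,0],[-1,0,0,0.5,0,0,0],[-1,0,0,0.5,0,0,0]]]'|g
python3 -m handwheel '[[[-1,0,0,0,0,0,5],[-1,0,0,0,0,0,10],[-1,0,0,0,0,0,15],[-1,0,0,0,0,0,20],[-1,0,0,0,0,0,25],[-1,0,0,0,0,0,30],[-1,0,0,0,0,0,35],[-1,0,0,0,0,0,40],[-1,0,0,0,0,0,40]]]'|g
```

```text
eef_pos: [0.5854, 0.2159, 0.0755]
wrist_force: [-3.7, -0.7, 4.6]
grasp_force: 58.6
eef_pos: [0.5856, 0.216, 0.0727]
wrist_force: [-9.8, -2.1, 19.8]
grasp_force: 60.3
eef_pos: [0.5854, 0.2159, 0.0719]
wrist_force: [-8.5, -1.1, 14.7]
grasp_force: 59.8
```

```bash
g(){ grep -E "eef_pos|wrist|grasp"; }
python3 -m handwheel '[[[-1,0,0,0.1,0,0,5],[-1,0,0,0.15,0,0,10],[-1,0,0,0.17,0,0,15],[-1,0,0,0.2,0,0,20],[-1,0,0,0.22,0,0,25],[-1,0,0,0.25,0,0,30],[-1,0,0,0.27,0,0,35],[-1,0,0,0.3,0,0,40],[-1,0,0,0.3,0,0,40]]]'|g
python3 -m handwheel '[[[-1,0,0,0.04,0,0,8],[-1,0,0,0.08,0,0,16],[-1,0,0,0.12,0,0,24],[-1,0,0,0.16,0,0,32],[-1,0,0,0.2,0,0,40],[-1,0,0,0.24,0,0,48],[-1,0,0,0.28,0,0,56],[-1,0,0,0.32,0,0,64],[-1,0,0,0.36,0,0,72],[-1,0,0,0.36,0,0,72]]]'|g
python3 -m handwheel '[[[-1,0,0,0.04,0,0,8],[-1,0,0,0.08,0,0,16],[-1,0,0,0.12,0,0,24],[-1,0,0,0.16,0,0,32],[-1,0,0,0.2,0,0,40],[-1,0,0,0.2,0,0,40]]]'|g
```

```text
eef_pos: [0.5852, 0.2158, 0.0694]
wrist_force: [-10.6, -2.0, 19.1]
grasp_force: 60.0
eef_pos: [0.5847, 0.2162, 0.0655]
wrist_force: [-9.9, 0.2, 18.8]
grasp_force: 59.8
eef_pos: [0.5848, 0.2166, 0.0635]
wrist_force: [-10.3, 1.3, 17.3]
grasp_force: 59.8
```

```bash
g(){ grep -E "eef_pos|wrist|grasp"; }
python3 -m handwheel '[[[-1,0,0,0.04,0,0,8],[-1,0,0,0.09,0,0,16],[-1,0,0,0.13,0,0,24],[-1,0,0,0.17,0,0,32],[-1,0,0,0.22,0,0,40],[-1,0,0,0.22,0,0,40]]]'|g
python3 -m handwheel '[[[-1,0,0,0.04,0,0,8],[-1,0,0,0.09,0,0,16],[-1,0,0,0.13,0,0,24],[-1,0,0,0.17,0,0,32],[-1,0,0,0.17,0,0,32]]]'|g
python3 -m handwheel '[[[-1,0,0,0.04,0,0,8],[-1,0,0,0.09,0,0,16],[-1,0,0,0.09,0,0,24],[-1,0,0,0.09,0,0,32],[-1,0,0,0.09,0,0,32]]]'|g
```

```text
eef_pos: [0.5853, 0.2168, 0.0614]
wrist_force: [-8.6, 1.3, 17.9]
grasp_force: 59.7
eef_pos: [0.5856, 0.2166, 0.0598]
wrist_force: [-8.2, 0.9, 17.6]
grasp_force: 59.7
eef_pos: [0.5858, 0.2163, 0.0593]
wrist_force: [-9.7, -0.4, 19.5]
grasp_force: 60.2
```

```bash
g(){ grep -E "eef_pos|wrist|grasp"; }
python3 -m handwheel '[[[-1,0,0,0.04,0,0,8],[-1,0,0,0.06,0,0,16],[-1,0,0,0.06,0,0,20],[-1,0,0,0.06,0,0,20]]]'|g
python3 -m handwheel '[[[-1,0,0,-0.4,0,0,0],[0.3,0,0,-0.4,0,0,0],[0.3,0,0,-0.4,0,0,0],[0.3,0,0,-0.4,0,0,0],[0.3,0,0,-5,0,0,0],[0.3,0,0,-9,0,0,0],[0.3,0,0,-13.5,0,0,0],[0.3,0,0,-13.5,0,0,-10],[0.3,0,0,-13.5,0,0,-20],[0.3,0,0,-13.5,0,0,-30]]]' |tail -1
python3 -m handwheel '[[[0.3,0,0,0,0,0,-10],[0.3,0,0,0,0,0,-20],[0.3,0,0,0,0,0,-30],[0.3,0,0,0,0,0,-40],[0.3,0,0,0,0,0,-50],[0.3,0,0,0,0,0,-60],[0.3,0,0,0,0,0,-70],[0.3,0,0,0,0,0,-80],[0.3,0,0,0,0,0,-90],[0.3,0,0,0,0,0,-100]]]' | tail -1
python3 -m handwheel '[[[0.3,0,0,0,0,0,-10],[0.3,0,0,0,0,0,-20],[0.3,0,0,0,0,0,-30],[0.3,0,0,0,0,0,-40],[0.3,0,0,0,0,0,-50],[0.3,0,0,0,0,0,-60],[0.3,0,0,0,0,0,-70],[0.3,0,0,0,0,0,-80],[0.3,0,0,0,0,0,-90],[0.3,0,0,0,0,0,-100]]]' | tail -1
python3 -c "
from h import *
go(*vis(0,-.034),.2,-92);look(zb=.015);jaw()"
```

```text
eef_pos: [0.5858, 0.2162, 0.0592]
wrist_force: [-11.3, -1.5, 22.4]
grasp_force: 60.6
grasp_force: 0.0
grasp_force: 0.0
grasp_force: 0.0
at [0.5852 0.2156 0.19  ] a -176.4 q6 -1.47 shift [ 0.17 -6.66 -1.  ] turn -84.4
wrist stamp [array([0.5897, 0.0801, 0.104 ]), array([0.5897, 0.0891]), np.float64(1.9521)] vise mm [  -0.7 -103. ]
wrist stamp [array([0.587 , 0.1484, 0.104 ]), array([0.5872, 0.148 ]), np.float64(2.0179)] vise mm [ -0.7 -34.6]
wrist stamp [array([0.5857, 0.215 , 0.0981]), array([0.5847, 0.2151]), np.float64(2.3593)] vise mm [ 0.7 32. ]
wrist stamp [array([0.5817, 0.2843, 0.098 ]), array([0.5824, 0.2737]), np.float64(2.0996)] vise mm [ -0.6 101.4]
bar x [-46.1 -39.1 -30.8] 272
bar x [30.3 41.8 50.3] 265
top [0.5865 0.1498 0.0969] vise mm [ -1.2 -33.2]
top [0.5886 0.0819 0.0966] vise mm [  -1.7 -101.1]
top [0.5843 0.2156 0.0906] vise mm [-0.7 32.6]
top [0.5812 0.2844 0.0911] vise mm [ -1.1 101.5]
top [ 0.4071 -0.4237  0.0928] vise mm [-203.1 -599.2]
```

```bash
g(){ grep -E "eef_pos|wrist|grasp"; }
python3 -m handwheel '[[[0.6,0.1,-2,-0.3,0,0,-10],[0.6,0.1,-4,-0.6,0,0,-20],[0.6,0.2,-5.6,-1,0,0,-30],[0.6,0.2,-6.7,-1,0,0,-40],[0.6,0.2,-6.7,-1,0,0,-50],[0.6,0.2,-6.7,-1,0,0,-60],[0.6,0.2,-6.7,-1,0,0,-70],[0.6,0.2,-6.7,-1,0,0,-78],[0.6,0.2,-6.7,-1,0,0,-78],[0.6,0.2,-6.7,-1,0,0,-78]]]' |tail -1
python3 -c "
from h import *
look(zb=.015);go(*vis(.000,-.034),.074)"
```

```text
grasp_force: 0.0
wrist stamp [array([0.5904, 0.079 , 0.1042]), array([0.5903, 0.089 ]), np.float64(2.1379)] vise mm [   0. -104.]
wrist stamp [array([0.5876, 0.147 , 0.1041]), array([0.5879, 0.147 ]), np.float64(2.2064)] vise mm [ -0.1 -36. ]
wrist stamp [array([0.5847, 0.2158, 0.0978]), array([0.5853, 0.2167]), np.float64(2.0772)] vise mm [-0.3 32.8]
wrist stamp [array([0.5791, 0.2837, 0.0976]), array([0.583, 0.274]), np.float64(2.2862)] vise mm [ -3.2 100.9]
at [0.5871 0.1487 0.2004] a -98.9 q6 -2.93 shift [-0.04 -0.05 12.64] turn 0
```

```bash
g(){ grep -E "eef_pos|wrist|grasp"; }
python3 -m handwheel '[[[0.6,0,-0.1,4,0,0,0],[0.6,0,-0.1,8,0,0,0],[0.6,0,-0.1,11,0,0,0],[0.6,0,-0.1,12.6,0,0,0],[0.6,0,-0.1,12.6,0,0,0],[-1,0,-0.1,12.6,0,0,0],[-1,0,-0.1,12.6,0,0,0],[-1,0,-0.1,12.6,0,0,0],[-1,0,-0.1,12.6,0,0,0]]]'|g
python3 -m handwheel '[[[-1,0,0,0.2,0,0,0],[-1,0,0,0.4,0,0,0],[-1,0,0,0.5,0,0,0],[-1,0,0,0.5,0,0,0]]]'|g
python3 -m handwheel '[[[-1,0,0,0,0,0,5],[-1,0,0,0,0,0,10],[-1,0,0,0,0,0,15],[-1,0,0,0,0,0,20],[-1,0,0,0,0,0,25],[-1,0,0,0,0,0,30],[-1,0,0,0,0,0,35],[-1,0,0,0,0,0,40],[-1,0,0,0,0,0,40]]]'|g
```

```text
eef_pos: [0.588, 0.1488, 0.0755]
wrist_force: [-3.3, -0.1, 5.9]
grasp_force: 58.6
eef_pos: [0.5882, 0.1489, 0.0726]
wrist_force: [-9.1, -0.0, 20.3]
grasp_force: 60.3
eef_pos: [0.5877, 0.1489, 0.0718]
wrist_force: [-9.6, 0.2, 15.2]
grasp_force: 59.8
```

```bash
g(){ grep -E "eef_pos|wrist|grasp"; }
python3 -m handwheel '[[[-1,0,0,0.1,0,0,5],[-1,0,0,0.15,0,0,10],[-1,0,0,0.17,0,0,15],[-1,0,0,0.2,0,0,20],[-1,0,0,0.22,0,0,25],[-1,0,0,0.25,0,0,30],[-1,0,0,0.27,0,0,35],[-1,0,0,0.3,0,0,40],[-1,0,0,0.3,0,0,40]]]'|g
python3 -m handwheel '[[[-1,0,0,0.04,0,0,8],[-1,0,0,0.08,0,0,16],[-1,0,0,0.12,0,0,24],[-1,0,0,0.16,0,0,32],[-1,0,0,0.2,0,0,40],[-1,0,0,0.24,0,0,48],[-1,0,0,0.28,0,0,56],[-1,0,0,0.32,0,0,64],[-1,0,0,0.36,0,0,72],[-1,0,0,0.36,0,0,72]]]'|g
python3 -m handwheel '[[[-1,0,0,0.04,0,0,8],[-1,0,0,0.08,0,0,16],[-1,0,0,0.12,0,0,24],[-1,0,0,0.16,0,0,32],[-1,0,0,0.2,0,0,40],[-1,0,0,0.2,0,0,40]]]'|g
```

```text
eef_pos: [0.5874, 0.1491, 0.0692]
wrist_force: [-12.3, 1.6, 19.6]
grasp_force: 60.0
eef_pos: [0.5872, 0.1499, 0.0654]
wrist_force: [-11.0, 2.6, 18.7]
grasp_force: 59.7
eef_pos: [0.5876, 0.1504, 0.0634]
wrist_force: [-9.2, 4.6, 17.7]
grasp_force: 59.7
```

```bash
g(){ grep -E "eef_pos|wrist|grasp"; }
python3 -m handwheel '[[[-1,0,0,0.04,0,0,8],[-1,0,0,0.09,0,0,16],[-1,0,0,0.13,0,0,24],[-1,0,0,0.17,0,0,32],[-1,0,0,0.22,0,0,40],[-1,0,0,0.22,0,0,40]]]'|g
python3 -m handwheel '[[[-1,0,0,0.04,0,0,8],[-1,0,0,0.09,0,0,16],[-1,0,0,0.13,0,0,24],[-1,0,0,0.17,0,0,32],[-1,0,0,0.17,0,0,32]]]'|g
python3 -m handwheel '[[[-1,0,0,0.04,0,0,8],[-1,0,0,0.09,0,0,16],[-1,0,0,0.09,0,0,24],[-1,0,0,0.09,0,0,32],[-1,0,0,0.09,0,0,32]]]'|g
python3 -m handwheel '[[[-1,0,0,0.04,0,0,8],[-1,0,0,0.06,0,0,16],[-1,0,0,0.06,0,0,20],[-1,0,0,0.06,0,0,20]]]'|g
```

```text
eef_pos: [0.5883, 0.1503, 0.0614]
wrist_force: [-7.4, 5.0, 17.0]
grasp_force: 59.5
eef_pos: [0.5887, 0.1499, 0.0597]
wrist_force: [-7.3, 4.2, 16.3]
grasp_force: 59.5
eef_pos: [0.5888, 0.1494, 0.0593]
wrist_force: [-8.4, 1.6, 19.5]
grasp_force: 60.0
eef_pos: [0.5888, 0.1491, 0.0592]
wrist_force: [-11.6, 0.3, 22.2]
grasp_force: 60.6
```

Same signature as before, so it has bottomed. On to the last one.

```bash
python3 -m handwheel '[[[-1,0,0,-0.4,0,0,0],[0.3,0,0,-0.4,0,0,0],[0.3,0,0,-0.4,0,0,0],[0.3,0,0,-0.4,0,0,0],[0.3,0,0,-5,0,0,0],[0.3,0,0,-9,0,0,0],[0.3,0,0,-13.5,0,0,0],[0.3,0,0,-13.5,0,0,-10],[0.3,0,0,-13.5,0,0,-20],[0.3,0,0,-13.5,0,0,-30]]]' |tail -1
python3 -m handwheel '[[[0.3,0,0,0,0,0,-10],[0.3,0,0,0,0,0,-20],[0.3,0,0,0,0,0,-30],[0.3,0,0,0,0,0,-40],[0.3,0,0,0,0,0,-50],[0.3,0,0,0,0,0,-60],[0.3,0,0,0,0,0,-70],[0.3,0,0,0,0,0,-80],[0.3,0,0,0,0,0,-90],[0.3,0,0,0,0,0,-100]]]' | tail -1
python3 -m handwheel '[[[0.3,0,0,0,0,0,-10],[0.3,0,0,0,0,0,-20],[0.3,0,0,0,0,0,-30],[0.3,0,0,0,0,0,-40],[0.3,0,0,0,0,0,-50],[0.3,0,0,0,0,0,-60],[0.3,0,0,0,0,0,-70],[0.3,0,0,0,0,0,-80],[0.3,0,0,0,0,0,-90],[0.3,0,0,0,0,0,-100]]]' | tail -1
python3 -c "
from h import *
go(*vis(0,-.102),.2,-105);look(zb=.015);jaw()"
```

```text
grasp_force: 0.0
grasp_force: 0.0
grasp_force: 0.0
at [0.588  0.1484 0.19  ] a 175.6 q6 -1.44 shift [-0.75 -6.69 -1.  ] turn -79.4
wrist stamp [array([0.5824, 0.2827, 0.098 ]), array([0.5826, 0.273 ]), np.float64(2.0838)] vise mm [ 0.1 99.8]
wrist stamp [array([0.5823, 0.2138, 0.0977]), array([0.5848, 0.214 ]), np.float64(2.3543)] vise mm [-2.7 30.9]
wrist stamp [array([0.5895, 0.08  , 0.1043]), array([0.5896, 0.0898]), np.float64(2.2749)] vise mm [  -0.9 -103.1]
wrist stamp [array([0.5884, 0.1473, 0.098 ]), array([0.5874, 0.1472]), np.float64(2.3003)] vise mm [  0.7 -35.8]
bar x [-46.2 -38.7 -30.5] 271
bar x [30.2 41.7 49.9] 266
top [0.5887 0.0822 0.0974] vise mm [  -1.6 -100.8]
top [0.584  0.2159 0.0906] vise mm [-1. 33.]
top [0.5866 0.1495 0.0913] vise mm [ -1.  -33.5]
top [ 0.4071 -0.4242  0.0918] vise mm [-203.1 -599.6]
```

```bash
python3 -m handwheel '[[[0.6,-0.2,-2,-0.3,0,0,-10],[0.6,-0.4,-4,-0.6,0,0,-20],[0.6,-0.6,-5.6,-1,0,0,-30],[0.6,-0.7,-6.7,-1,0,0,-40],[0.6,-0.7,-6.7,-1,0,0,-50],[0.6,-0.7,-6.7,-1,0,0,-60],[0.6,-0.7,-6.7,-1,0,0,-70],[0.6,-0.7,-6.7,-1,0,0,-78],[0.6,-0.7,-6.7,-1,0,0,-78],[0.6,-0.7,-6.7,-1,0,0,-78]]]' |tail -1
python3 -c "
from h import *
look(zb=.015);go(*vis(.000,-.102),.074)"
```

```text
grasp_force: 0.0
wrist stamp [array([0.5906, 0.0785, 0.1039]), array([0.5902, 0.0886]), np.float64(2.1433)] vise mm [   0.2 -104.6]
wrist stamp [array([0.5869, 0.1413, 0.0975]), array([0.5881, 0.1423]), np.float64(2.4635)] vise mm [ -1.1 -41.7]
wrist stamp [array([0.5885, 0.1485, 0.0978]), array([0.5878, 0.149 ]), np.float64(2.4635)] vise mm [  0.8 -34.6]
wrist stamp [array([0.5823, 0.2156, 0.0976]), array([0.5852, 0.2165]), np.float64(2.2129)] vise mm [-2.7 32.7]
at [0.5895 0.0812 0.2004] a -106.9 q6 -2.91 shift [-0.02 -0.08 12.64] turn 0
```

```bash
g(){ grep -E "eef_pos|wrist|grasp"; }
python3 -m handwheel '[[[0.6,0.1,-0.1,4,0,0,0],[0.6,0.1,-0.1,8,0,0,0],[0.6,0.1,-0.1,11,0,0,0],[0.6,0.1,-0.1,12.6,0,0,0],[0.6,0.1,-0.1,12.6,0,0,0],[-1,0.1,-0.1,12.6,0,0,0],[-1,0.1,-0.1,12.6,0,0,0],[-1,0.1,-0.1,12.6,0,0,0],[-1,0.1,-0.1,12.6,0,0,0]]]'|g
python3 -m handwheel '[[[-1,0,0,0.2,0,0,0],[-1,0,0,0.4,0,0,0],[-1,0,0,0.5,0,0,0],[-1,0,0,0.5,0,0,0]]]'|g
python3 -m handwheel '[[[-1,0,0,0,0,0,5],[-1,0,0,0,0,0,10],[-1,0,0,0,0,0,15],[-1,0,0,0,0,0,20],[-1,0,0,0,0,0,25],[-1,0,0,0,0,0,30],[-1,0,0,0,0,0,35],[-1,0,0,0,0,0,40],[-1,0,0,0,0,0,40]]]'|g
```

```text
eef_pos: [0.5904, 0.0801, 0.0754]
wrist_force: [-3.2, 0.3, 4.3]
grasp_force: 58.6
eef_pos: [0.5906, 0.0802, 0.0725]
wrist_force: [-10.0, 1.0, 21.0]
grasp_force: 60.4
eef_pos: [0.5901, 0.0803, 0.0716]
wrist_force: [-8.3, 1.7, 16.1]
grasp_force: 59.9
```

```bash
g(){ grep -E "eef_pos|wrist|grasp"; }
python3 -m handwheel '[[[-1,0,0,0.1,0,0,5],[-1,0,0,0.15,0,0,10],[-1,0,0,0.17,0,0,15],[-1,0,0,0.2,0,0,20],[-1,0,0,0.22,0,0,25],[-1,0,0,0.25,0,0,30],[-1,0,0,0.27,0,0,35],[-1,0,0,0.3,0,0,40],[-1,0,0,0.3,0,0,40]]]'|g
python3 -m handwheel '[[[-1,0,0,0.04,0,0,8],[-1,0,0,0.08,0,0,16],[-1,0,0,0.12,0,0,24],[-1,0,0,0.16,0,0,32],[-1,0,0,0.2,0,0,40],[-1,0,0,0.24,0,0,48],[-1,0,0,0.28,0,0,56],[-1,0,0,0.32,0,0,64],[-1,0,0,0.36,0,0,72],[-1,0,0,0.36,0,0,72]]]'|g
python3 -m handwheel '[[[-1,0,0,0.04,0,0,8],[-1,0,0,0.08,0,0,16],[-1,0,0,0.12,0,0,24],[-1,0,0,0.16,0,0,32],[-1,0,0,0.2,0,0,40],[-1,0,0,0.2,0,0,40]]]'|g
```

```text
eef_pos: [0.5899, 0.0806, 0.069]
wrist_force: [-10.7, 3.2, 19.6]
grasp_force: 60.1
eef_pos: [0.5899, 0.0813, 0.0653]
wrist_force: [-10.0, 4.6, 19.2]
grasp_force: 59.9
eef_pos: [0.5904, 0.0816, 0.0633]
wrist_force: [-8.7, 4.9, 16.4]
grasp_force: 59.8
```

```bash
g(){ grep -E "eef_pos|wrist|grasp"; }
python3 -m handwheel '[[[-1,0,0,0.04,0,0,8],[-1,0,0,0.09,0,0,16],[-1,0,0,0.13,0,0,24],[-1,0,0,0.17,0,0,32],[-1,0,0,0.22,0,0,40],[-1,0,0,0.22,0,0,40]]]'|g
python3 -m handwheel '[[[-1,0,0,0.04,0,0,8],[-1,0,0,0.09,0,0,16],[-1,0,0,0.13,0,0,24],[-1,0,0,0.17,0,0,32],[-1,0,0,0.17,0,0,32]]]'|g
python3 -m handwheel '[[[-1,0,0,0.04,0,0,8],[-1,0,0,0.09,0,0,16],[-1,0,0,0.09,0,0,24],[-1,0,0,0.09,0,0,32],[-1,0,0,0.09,0,0,32]]]'|g
python3 -m handwheel '[[[-1,0,0,0.04,0,0,8],[-1,0,0,0.06,0,0,16],[-1,0,0,0.06,0,0,20],[-1,0,0,0.06,0,0,20]]]'|g
python3 -m handwheel '[[[-1,0,0,-0.4,0,0,0],[0.3,0,0,-0.4,0,0,0],[0.3,0,0,-0.4,0,0,0],[0.3,0,0,-0.4,0,0,0],[0.3,0,0,-5,0,0,0],[0.3,0,0,-9,0,0,0],[0.3,0,0,-13.5,0,0,0],[0.3,0,0,-18,0,0,0],[0.3,0,0,-18,0,0,0]]]' |tail -1
python3 -m handwheel '[[[0.3,0,0,0,0,0,-10],[0.3,0,0,0,0,0,-20],[0.3,0,0,0,0,0,-30],[0.3,0,0,0,0,0,-40],[0.3,0,0,0,0,0,-50],[0.3,0,0,0,0,0,-60],[0.3,0,0,0,0,0,-70],[0.3,0,0,0,0,0,-80],[0.3,0,0,0,0,0,-80],[0.3,0,0,0,0,0,-80]]]'|g
python3 -c "
from h import *
look(zb=.015,save='wf');jaw();look('top',save='tf')"
```

```text
eef_pos: [0.591, 0.0815, 0.0613]
wrist_force: [-6.5, 6.3, 16.4]
grasp_force: 59.7
eef_pos: [0.5913, 0.081, 0.0597]
wrist_force: [-5.5, 5.9, 16.7]
grasp_force: 59.7
eef_pos: [0.5913, 0.0806, 0.0592]
wrist_force: [-7.0, 3.4, 19.7]
grasp_force: 60.1
eef_pos: [0.5912, 0.0803, 0.059]
wrist_force: [-9.8, 1.6, 23.2]
grasp_force: 60.7
grasp_force: 0.0
eef_pos: [0.5899, 0.0799, 0.2347]
wrist_force: [-0.1, 0.1, -0.8]
grasp_force: 0.0
wrist stamp [array([0.5829, 0.2814, 0.098 ]), array([0.5838, 0.2727]), np.float64(2.5688)] vise mm [ 0.5 98.5]
wrist stamp [array([0.5858, 0.2102, 0.0981]), array([0.5862, 0.2112]), np.float64(1.9328)] vise mm [ 0.6 27.2]
wrist stamp [array([0.5885, 0.1471, 0.0979]), array([0.5885, 0.1471]), np.float64(2.3101)] vise mm [  0.8 -36. ]
wrist stamp [array([0.5896, 0.0795, 0.098 ]), array([0.591 , 0.0894]), np.float64(2.0646)] vise mm [  -0.8 -103.6]
bar x [-46.  -38.8 -30.8] 271
bar x [30.2 41.6 50.2] 266
top [0.5894 0.0818 0.093 ] vise mm [  -0.9 -101.3]
top [0.5867 0.1499 0.0906] vise mm [ -0.9 -33.1]
top [ 0.4071 -0.4236  0.0926] vise mm [-203.1 -599. ]
top stamp [array([0.5893, 0.0813, 0.0906]), array([0.5915, 0.0832]), np.float64(2.2491)] vise mm [  -1.1 -101.7]
top stamp [array([0.5866, 0.1494, 0.0908]), array([0.5889, 0.149 ]), np.float64(1.824)] vise mm [ -1.  -33.6]
top stamp [array([ 0.4071, -0.424 ,  0.0921]), None, None] vise mm [-203.1 -599.5]
```

View pics/tf.png

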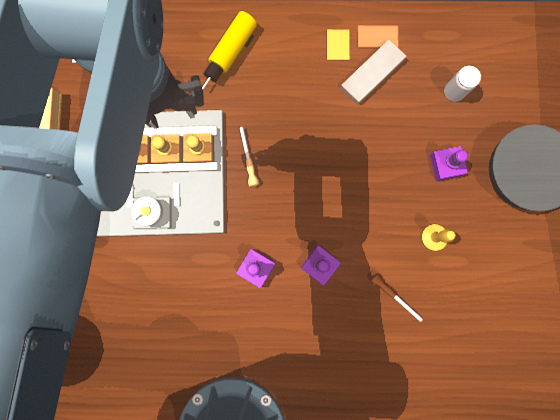

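The top view shows the stamps in the vise at (160,147) and (195,147), with the rest hidden behind the arm. The gravers, seal and purple look-alikes haven't moved. In the wrist view all four handles are equally low and the jaw hasn't shifted, so I'm handing in.

```bash
python3 -c "
from bench import ctrl
print(ctrl.hand_in())"
```

```text
the job is handed in; nothing more can be done
None
```

I handed the job in with all four stamps clamped upright in the vise and every screw driven until its collar was down on the block; the hand-in gave no verdict.

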